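# Re-bush a planet carrier and run it round

## Robot

A 6-joint arm with a two-finger parallel gripper is mounted at the origin on the work surface. World frame = base frame: x ahead of the robot, y to its left, z up, the work surface at z = 0. Lengths are in m, angles in degrees, forces in N, time in s.
With the tool pointing down it reaches from about 0.325 to 0.775 m from the base axis. Payload 5.5 kg.
Tool frame: the origin (TCP) lies midway between the tips of the shut fingers; the grasp point (between the pads) lies 19 mm behind it; y points along the fingers, x is the direction in which the jaws open and shut, and the axes are right-handed (so a half turn about y gives the same grasp; the last joint's range is limited). The gripper opens to 88 mm and grips with 3 to 60 N. Pads are 20 mm wide; open, the fingers measure 115 mm over their backs; the gripper's body (75 mm by 178 mm) begins 61 mm behind the grasp point.
Start: joints at [61.266, 5.22, 70.514, -0, 104.267, -3.249], TCP at [0.258, 0.542, 0.223] pointing down, gripper open.
Joint ranges: [-164.24, 164.24], [-49.07, 125.15], [9.68, 141.18], [-86.29, 266.29], [3.28, 154.24], [-151.56, 151.56]. Speed limits (degrees/s): [147.25, 147.25, 172.46, 180, 180, 180].

## Interface

Orientations are given as [roll, pitch, yaw] about the fixed x, y, z axes, in that order (R = Rz(yaw) Ry(pitch) Rx(roll)).
In Python, from cell import env gives the robot as it stands.
- The arm moves only by the shell command python3 -m inch 'ROWS'. ROWS is a JSON object of lists of equal length, an entry for each row: "delta_rot": the turn, a rotation vector about the tool's x, y, z in degrees, a list of three; "travel": the shift along the tool's x, y, z in cm, a list of three; "hand": the finger opening in cm, from 0 to 8.78. In form: {"delta_rot": [[wx, wy, wz], ...], "travel": [[tx, ty, tz], ...], "hand": [hand, ...]}. A call has 1 to 12 rows; each row shifts and turns the commanded pose from where the row before left it, along the tool's axes as they then stand; what a row does not reach is not made up. A row lasts 1/8 s, in which the tool goes at most 62.5 mm and 10.7 degrees, less where a joint would pass 70% of its speed; a pose out of reach is approached as far as the arm can. A call with a gripper value outside its range is refused whole. The fingers move at their own pace and stop on an object; the grip force is fixed at half the most. Time passes only in rows, so rows that do not move let the fingers close. It gives the time, the measured TCP pose, the force and the opening at its end, in the units of the state.
- env.get_state(): the state, without advancing time (a new reading comes with each control period).
- env.grab_frame(name): name is "scene" or "top"; returns the picture (384x512x3 uint8, red, green, blue); there is no depth.
- env.camera_model(name): a dict with "fx", "fy", "cx", "cy" (pixels), "k1" (the pictures are not rectified: a ray, as slopes to the right and down, at radius r is drawn at 1 + k1 r^2 times it, then the intrinsics apply), "cam_to_world" (4x4, takes a point from camera to world coordinates). Camera axes: x right, y down, z forward; pixel columns grow to the right and rows downward; lengths in m; the calibration is good to about 2 mm. A picture is of the moment at which its call begins. camera_model takes no time and is no camera call.
- env.sign_off(): hands the job in, once; it reports no verdict.
Trained networks look in the newest picture that a camera, given by its name, has taken for a name from the list of things; names that differ only in an ending like _2 or _b are one class to them, and where a whole thing is asked for, a point or a joint stands for the part that bears it (a point fixed in the world has none). Each returns a list of dicts, best first, with "p" (0 to 1); they miss things now and then, are a little off and sometimes report something else, mostly with a low value. They report only what shows in the picture. A call takes as long as a camera call. They do not tell look-alikes from the thing itself.
- env.outline_of(camera, thing): "pixels" (384x512 bool, what is visible of it) and "extent" ([left, top, right, bottom] in pixels, round what is visible of it).
- env.pinpoint(camera, thing): "location" ([column, row] in pixels: a listed point, or the origin of a listed thing).
The state is a dict: "time_s": time; "joint_pos": joint angles; "qvel": joint speeds; "effort": joint torques, N m; "ee_pos": TCP position; "eef_rot": TCP orientation; "wrist_force": force on the tool from outside, world axes, zero at the start; "ft_torque": the same for the moment, N m; "grip_width": finger opening in m.
Only numpy, scipy, OpenCV 4.12 (cv2) and the standard library are available. Lean on these libraries where they do the work, as an engineer would, in place of code of your own. Each camera call takes 0.05 s, during which the arm holds its last target.

## Task

Pull the worn dark bushes off the carrier's shafts and stand them upright in a neat row in the black tray, each centred on a yellow ring mark, and slide the three new brass bushes over the shafts, one on each, fully home against the plate. Only once all three new bushes are home, turn the carrier by its red crank one full turn counterclockwise (seen from above), bringing the crank back to the red mark it started at. Leave the other things on the bench where they are, and let go of everything.

Things in the scene. Friction and masses are not known exactly. Their poses are not given: they have to be found in the camera images.
- stand_axis (a point): point on the carrier's vertical turning axis (also the centre of the fixed blue round base, 260 mm across, 26 mm high), at the height of the carrier plate's top face (42 mm above the bench)
- mark (a point): red mark on the rim of the blue base, 137 mm from the turning axis; it does not turn
- carrier (a joint): the planet carrier: a bare aluminium disc, 220 mm across, top face 42 mm above the bench, turning on the stand about a vertical axis with light friction (about 0.3 N m; it stays where it is left). Radians, growing counterclockwise seen from above; 0 at the start, with the crank at the red mark; free from -1.0 to 8.0
- shaft1 (a point): foot of steel shaft 1 on the carrier: centre, on the plate's top face; turns with the carrier. The shaft stands upright, 24 mm diameter, 61 mm tall with the top 6 mm tapered, 75 mm from the turning axis, 120 degrees from the other two. Some shafts carry a worn bush at the start
- shaft2 (a point): foot of steel shaft 2 on the carrier: centre, on the plate's top face; turns with the carrier. The shaft stands upright, 24 mm diameter, 61 mm tall with the top 6 mm tapered, 75 mm from the turning axis, 120 degrees from the other two. Some shafts carry a worn bush at the start
- shaft3 (a point): foot of steel shaft 3 on the carrier: centre, on the plate's top face; turns with the carrier. The shaft stands upright, 24 mm diameter, 61 mm tall with the top 6 mm tapered, 75 mm from the turning axis, 120 degrees from the other two. Some shafts carry a worn bush at the start
- crank_grip (a point): centre of the red crank grip: an upright round plastic grip, 24 mm diameter, 42 mm tall (from 88 to 130 mm above the bench), 95 mm from the turning axis midway between two shafts, on a thin steel post on the carrier. The grip spins freely on its post, so a hand may keep its own direction while it goes round
- tray: fixed black scrap tray, 235 x 112 mm, walls 14 mm high, floor 5 mm thick; origin at the centre of its underside, long side along its x axis
- spot1 (a point): centre of yellow ring mark 1 (60 mm across, flat, on the tray's inner floor); the three lie in a row along the tray's x axis, 75 mm apart
- spot2 (a point): centre of yellow ring mark 2 (60 mm across, flat, on the tray's inner floor); the three lie in a row along the tray's x axis, 75 mm apart
- spot3 (a point): centre of yellow ring mark 3 (60 mm across, flat, on the tray's inner floor); the three lie in a row along the tray's x axis, 75 mm apart
- new1: new bush: bright brass sleeve, 46 mm outer diameter, 27.4 mm bore, 50 mm tall, about 0.42 kg, standing upright; origin at the centre of its underside, z along the bore
- new2: new bush: bright brass sleeve, 46 mm outer diameter, 27.4 mm bore, 50 mm tall, about 0.42 kg, standing upright; origin at the centre of its underside, z along the bore
- new3: new bush: bright brass sleeve, 46 mm outer diameter, 27.4 mm bore, 50 mm tall, about 0.42 kg, standing upright; origin at the centre of its underside, z along the bore
- worn1: worn bush: blackened dark brown steel sleeve, same size as a new one (46 mm outer diameter, 27.4 mm bore, 50 mm tall), about 0.38 kg, fully down on one of the shafts at the start; origin at the centre of its underside, z along the bore. May be absent (two or three are there)
- worn2: worn bush: blackened dark brown steel sleeve, same size as a new one (46 mm outer diameter, 27.4 mm bore, 50 mm tall), about 0.38 kg, fully down on one of the shafts at the start; origin at the centre of its underside, z along the bore. May be absent (two or three are there)
- worn3: worn bush: blackened dark brown steel sleeve, same size as a new one (46 mm outer diameter, 27.4 mm bore, 50 mm tall), about 0.38 kg, fully down on one of the shafts at the start; origin at the centre of its underside, z along the bore. May be absent (two or three are there)
- jar: bystander: amber jar, 72 mm across, 100 mm tall; origin at the centre of its underside
- can: bystander: green can, 66 mm across, 170 mm tall; origin at the centre of its underside
- hammer: bystander: hammer lying on the bench
- wrench: bystander: wrench lying on the bench
- screwdriver: bystander: red screwdriver lying on the bench
- block: bystander: wooden block, 90 x 45 x 30 mm
- tape: bystander: roll of yellow tape, 90 mm across, 24 mm high
Not all that is in view belongs to the job. What is shaped like the worn3 but purple is not meant.

How it is judged:
By the outcome, as a careful person would: the job done as asked, in the order asked, and still so for the second after the job is handed in, with the robot touching nothing.
Of worn1, worn2, worn3 only 2 to 3 are there at a start; the rules pass over those that are not, and their reading is None.
At some moment in a run one of new1, new2, new3, worn1, worn2, worn3 may be knocked a few centimetres aside while the robot is not near it.
It also fails if it takes over 210 s, if anything falls off the work surface, if the arm or the gripper's body presses on something with over 40 N, if the wrist force passes 120 N, or if a joint passes its speed limit or range.

## Working session

There is one attempt and no reset: what is moved stays moved. The work goes in short steps, Python scripts to look and compute and a shell command to move; the robot and the scene stay as the last step left them, time stands still between calls to the robot, and variables do not carry over. Pictures are saved under pics/ and viewed, and the job is handed in when it is done.

```bash
ls; mkdir -p pics; python3 - <<'E'
from cell import env
import cv2
print(env.get_state())
for n in ("scene","top"):
    im=env.grab_frame(n); cv2.imwrite(f"pics/a_{n}.png",cv2.resize(im[:,:,::-1],(800,600)))
    print(n,env.camera_model(n))
E
```

```text
pics
{'time_s': 0.0, 'joint_pos': array([ 6.12665841e+01,  5.26228171e+00,  7.05778553e+01,  2.56846048e-04,
        1.04265008e+02, -3.24739424e+00]), 'qvel': array([-0.00222667, -0.00604361,  0.06974073,  0.01974406, -0.07993886,
        0.06618544]), 'effort': array([-3.50782839e-04, -4.46481013e+01, -4.06420469e+01,  6.96562766e-02,
        3.01376253e-02, -2.51403999e-04]), 'ee_pos': array([0.25803371, 0.54138454, 0.22155516]), 'eef_rot': array([-89.99379516,   0.10496202,  64.51404713]), 'wrist_force': array([ 0.00926794, -0.118202  ,  0.47684246]), 'ft_torque': array([-0.04796835,  0.01524839,  0.00407741]), 'grip_width': 0.08754923912902213}
scene {'fx': 361.19732447462013, 'fy': 361.19732447462013, 'cx': 258.1085472479871, 'cy': 195.04525855357613, 'k1': 0.008841140148672245, 'cam_to_world': array([[ 0.66922534,  0.46749346, -0.57757018,  1.20552821],
       [ 0.74300249, -0.41137892,  0.52793436, -0.60762679],
       [ 0.00920566, -0.78244313, -0.622654  ,  0.79882545],
       [ 0.        ,  0.        ,  0.        ,  1.        ]])}
top {'fx': 436.6198200013116, 'fy': 436.6198200013116, 'cx': 252.21238577356496, 'cy': 195.67820358981888, 'k1': -0.14742440416279695, 'cam_to_world': array([[-1.01628954e-02, -9.88096369e-01,  1.53500103e-01,
         2.92794864e-01],
       [-9.99945148e-01,  1.04312707e-02,  9.43079755e-04,
         1.59639754e-02],
       [-2.53305482e-03, -1.53482099e-01, -9.88148182e-01,
         1.63099761e+00],
       [ 0.00000000e+00,  0.00000000e+00,  0.00000000e+00,
         1.00000000e+00]])}
```

View pics/a_scene.png

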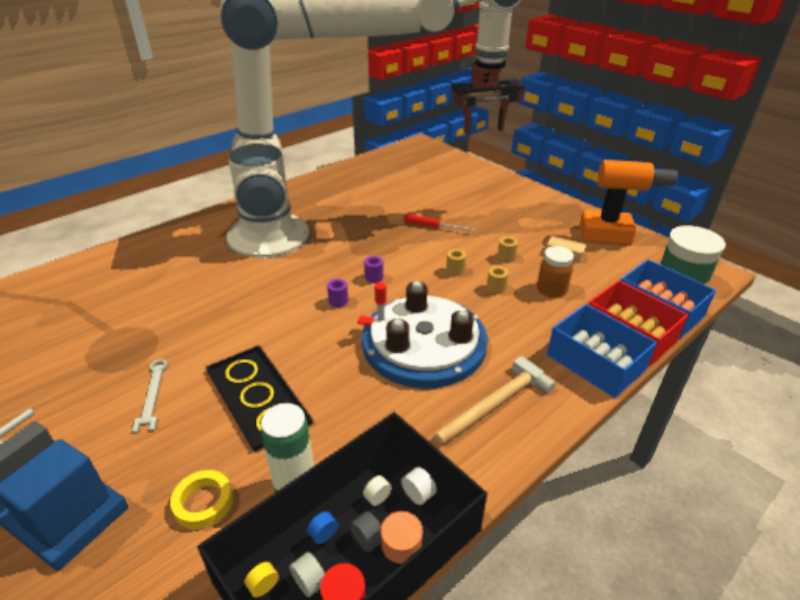

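View pics/a_top.png

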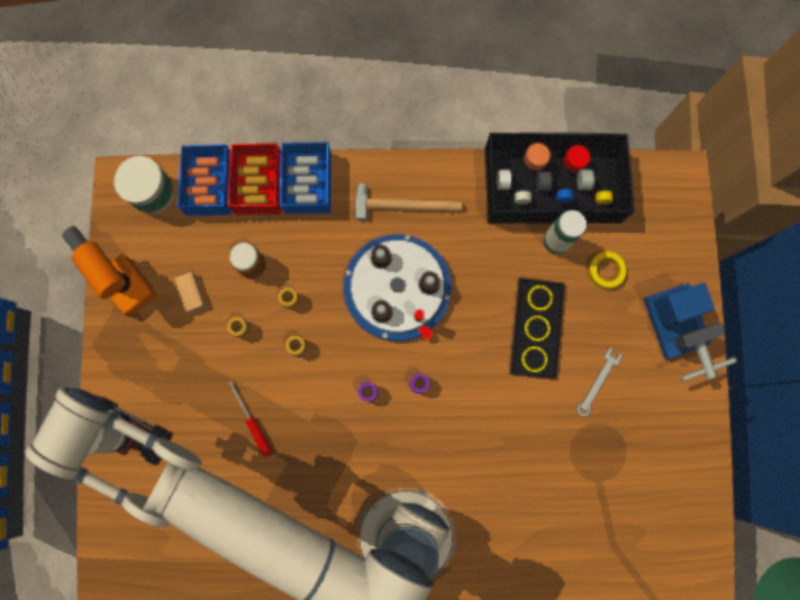

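```bash
cat > h.py <<'E'
from cell import env
import numpy as np, cv2
from scipy.optimize import least_squares
def ray(cam,px):
    m=env.camera_model(cam); T=np.array(m['cam_to_world'])
    d=np.array([(px[0]-m['cx'])/m['fx'],(px[1]-m['cy'])/m['fy']])
    u=d.copy()
    for _ in range(30): u=d/(1+m['k1']*(u@u))
    return T[:3,3], T[:3,:3]@np.array([u[0],u[1],1.])
def onz(cam,px,z):
    o,d=ray(cam,px); return o+d*(z-o[2])/d[2]
def proj(cam,P):
    m=env.camera_model(cam); T=np.array(m['cam_to_world'])
    p=T[:3,:3].T@(np.asarray(P)-T[:3,3]); u=p[:2]/p[2]; u=u*(1+m['k1']*(u@u))
    return np.array([u[0]*m['fx']+m['cx'],u[1]*m['fy']+m['cy']])
Z=dict(new1=0,new2=0,new3=0,worn1=.042,worn2=.042,worn3=.042,shaft1=.042,shaft2=.042,shaft3=.042,stand_axis=.042,mark=.026,crank_grip=.109,tray=0,spot1=.005,spot2=.005,spot3=.005,jar=0,can=0)
def shot(cam,name,crop=None,scale=None):
    im=env.grab_frame(cam)[:,:,::-1]
    if crop: l,t,r,b=crop; im=im[t:b,l:r]
    s=scale or min(800/im.shape[1],600/im.shape[0])
    cv2.imwrite(f'pics/{name}.png',cv2.resize(im,None,fx=s,fy=s,interpolation=cv2.INTER_CUBIC))
E
python3 - <<'E'
from h import *
np.set_printoptions(precision=4,suppress=True)
for cam in("top","scene"):
    env.grab_frame(cam)
    for n in ["new1","worn1","shaft1","stand_axis","mark","crank_grip","tray","spot1","spot2","spot3"]:
        for r in env.pinpoint(cam,n)[:6]:
            print(cam,n,round(r['p'],2),np.round(r['location'],1),onz(cam,r['location'],Z[n])[:2])
print(env.get_state()['time_s'])
E
```

```text
top new1 0.72 [186.2 192. ] [0.5629 0.2682]
top new1 0.64 [191.2 220.9] [0.4526 0.2479]
top new1 0.61 [156.3 208.4] [0.5012 0.3818]
top new1 0.32 [275.1 181.4] [ 0.6002 -0.07  ]
top worn1 0.6 [274.4 181.6] [ 0.5915 -0.0652]
top worn1 0.55 [241.7 163. ] [0.6634 0.0554]
top worn1 0.55 [264.5 247.5] [ 0.3491 -0.0251]
top worn1 0.54 [244.7 200.4] [0.5224 0.0453]
top shaft1 0.98 [276.  181.7] [ 0.5911 -0.0711]
top shaft1 0.91 [242.6 199.3] [0.5265 0.053 ]
top shaft1 0.68 [242.6 164.6] [0.6572 0.0521]
top shaft1 0.58 [344.8 189.4] [ 0.5596 -0.3266]
top stand_axis 0.82 [252.4 182.4] [0.5894 0.0163]
top mark 0.71 [274.3 213. ] [ 0.4764 -0.0635]
top crank_grip 0.59 [267.  197.3] [ 0.5229 -0.0347]
top tray 0.87 [345.  207.3] [ 0.4979 -0.3335]
top tray 0.23 [243.3 164.4] [0.6676 0.0504]
top spot1 0.74 [344.3 210.5] [ 0.4851 -0.3293]
top spot1 0.67 [341.2 231.4] [ 0.4064 -0.3145]
top spot1 0.62 [346. 189.] [ 0.5673 -0.3393]
top spot2 0.74 [344.3 210.5] [ 0.4851 -0.3293]
top spot2 0.67 [341.2 231.4] [ 0.4064 -0.3145]
top spot2 0.62 [346. 189.] [ 0.5673 -0.3393]
top spot3 0.74 [344.3 210.5] [ 0.48
[... 667 characters left out ...]
0.0467]
scene crank_grip 0.7 [164.9 250.5] [ 0.5774 -0.3546]
scene crank_grip 0.6 [244.4 187.6] [ 0.5092 -0.0299]
scene tray 0.78 [161.5 249.9] [ 0.4694 -0.3209]
scene tray 0.71 [360.4 162.3] [0.5793 0.5204]
scene tray 0.34 [255.1 218.6] [ 0.5503 -0.0208]
scene spot1 0.87 [165.7 250.5] [ 0.4843 -0.3147]
scene spot1 0.73 [152.2 236.4] [ 0.4058 -0.3153]
scene spot1 0.69 [175.2 268.7] [ 0.5619 -0.3306]
scene spot2 0.87 [165.7 250.5] [ 0.4843 -0.3147]
scene spot2 0.73 [152.2 236.4] [ 0.4058 -0.3153]
scene spot2 0.69 [175.2 268.7] [ 0.5619 -0.3306]
scene spot3 0.87 [165.7 250.5] [ 0.4843 -0.3147]
scene spot3 0.73 [152.2 236.4] [ 0.4058 -0.3153]
scene spot3 0.69 [175.2 268.7] [ 0.5619 -0.3306]
1.2
```

```bash
python3 - <<'E'
from h import *
shot("top","b_top",(130,140,390,270)); shot("scene","b_sc",(120,140,390,310))
E
```

```text
(no output)
```

View pics/b_top.png

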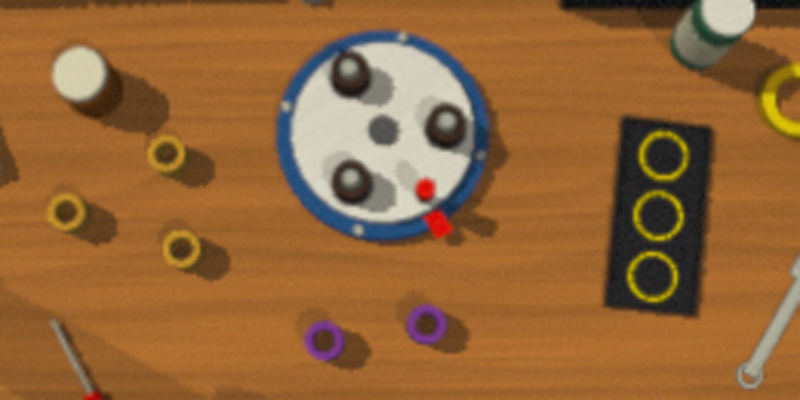

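View pics/b_sc.png

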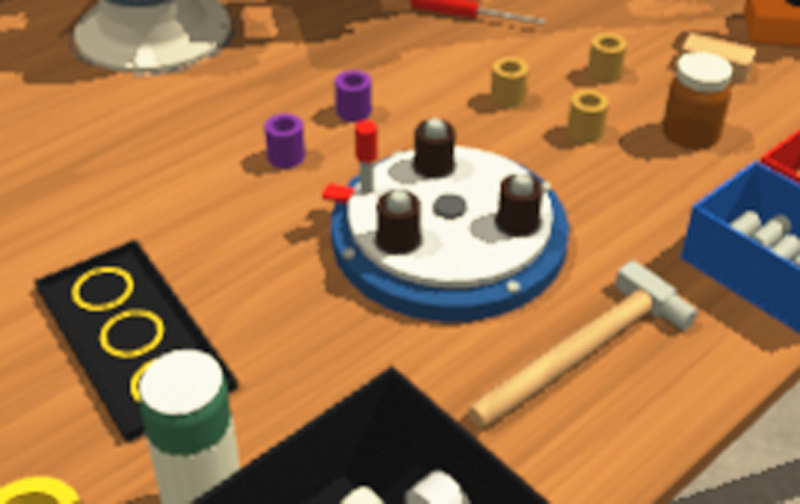

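```bash
cat >> h.py <<'E'
def circfit(P):
    P=np.asarray(P); A=np.c_[2*P,np.ones(len(P))]; s=np.linalg.lstsq(A,(P**2).sum(1),rcond=None)[0]
    c=s[:2]
    f=lambda q:np.hypot(P[:,0]-q[0],P[:,1]-q[1])-q[2]
    r=least_squares(f,[c[0],c[1],np.sqrt(s[2]+c@c)],loss='soft_l1',f_scale=.001)
    return r.x, np.sqrt(np.mean(f(r.x)**2))
def avgim(cam,n=4):
    return np.mean([env.grab_frame(cam).astype(float) for _ in range(n)],0).astype(np.uint8)
def mask(im,kind):
    h=cv2.cvtColor(im,cv2.COLOR_RGB2HSV); H,S,V=[h[:,:,i].astype(int) for i in range(3)]
    if kind=='blue': return (H>95)&(H<125)&(S>110)
    if kind=='yellow': return (H>24)&(H<34)&(S>150)&(V>130)
    if kind=='purple': return (H>125)&(H<160)&(S>90)
    if kind=='red': return ((H<5)|(H>174))&(S>200)&(V>120)
    if kind=='white': return (S<60)&(V>130)
E
python3 - <<'E'
from h import *
np.set_printoptions(precision=4,suppress=True)
for cam in("top","scene"):
    im=avgim(cam); np.save(f"im_{cam}.npy",im)
    for n in ("worn1","new1","crank_grip","tray","carrier","mark","stand_axis"):
        try:
            for r in env.outline_of(cam,n)[:5]: print(cam,n,round(r['p'],2),np.round(r['extent']),r['pixels'].sum())
        except Exception as e: print(n,e)
    for k in('blue','yellow','red','white'):
        n,l,st,c=cv2.connectedComponentsWithStats(mask(im,k).astype(np.uint8))
        for i in range(1,n):
            if st[i,4]>12: print(cam,k,st[i],c[i])
E
```

```text
top worn1 0.67 [271. 177. 283. 185.] 97
top worn1 0.65 [262. 241. 277. 252.] 86
top worn1 0.56 [235. 155. 252. 170.] 119
top new1 0.71 [149. 204. 159. 215.] 99
top new1 0.49 [184. 217. 199. 226.] 96
top new1 0.49 [236. 156. 250. 171.] 96
top crank_grip 0.26 [325. 176. 363. 240.] 1896
top tray 0.84 [330. 178. 361. 240.] 1871
top tray 0.66 [224. 152. 283. 210.] 2272
top carrier 0.97 [223. 152. 285. 211.] 2252
top carrier 0.52 [221. 145. 291. 220.] 3654
top mark 0.7 [220. 146. 288. 221.] 3642
top stand_axis 0.71 [221. 149. 289. 218.] 3433
top stand_axis 0.2 [227. 115. 297. 140.] 530
top blue [179  91  33  45 962] [195.4595 113.131 ]
top blue [114  92  34  46 879] [130.3709 114.8646]
top blue [355 120  12  10  98] [360.9286 124.6531]
top blue [ 461  143   51  201 8249] [489.6476 242.1414]
top blue [223 151  36  22 110] [237.5273 158.6   ]
top blue [263 152  25  37 133] [279.4135 168.4887]
top blue [220 177  48  41 283] [238.7138 204.2014]
top blue [ 413  182   44   47 1180] [433.739  200.8847]
top blue [  0 191  11  29 191] [  3.6126 206.0733]
top blue [273 192  14  17  74] [280.1486 200
[... 6414 characters left out ...]
scene white [155 154   9   8  25] [158.08 157.4 ]
scene white [349 158  18  12 152] [357.3421 162.7171]
scene white [264 181   6   3  16] [266.75  181.875]
scene white [ 237  190   70   46 1788] [271.8551 213.3798]
scene white [367 211  38  25 285] [385.7193 222.5579]
scene white [329 229  26  19 159] [341.2956 237.3396]
scene white [ 85 231  22  45 287] [ 96.1742 254.2091]
scene white [167 258  28  22 488] [180.7131 268.5594]
scene white [  0 262  21  17  93] [  9.5161 269.5806]
scene white [171 284  29  29 381] [185.0971 298.9108]
scene white [258 299  20  23 305] [267.7377 309.6689]
scene white [233 304  17  19 219] [241.1279 312.8447]
scene white [186 354  22  25 294] [197.0476 364.881 ]
```

```bash
cat > m.py <<'E'
from h import *
np.set_printoptions(precision=4,suppress=True)
def comp(mk,near):
    n,l,st,c=cv2.connectedComponentsWithStats(mk.astype(np.uint8))
    i=min(range(1,n),key=lambda i:np.hypot(*(c[i]-near))+(1e3 if st[i,4]<12 else 0))
    return (l==i),c[i]
def fitr(P,r):
    P=np.asarray(P); f=lambda q:np.hypot(P[:,0]-q[0],P[:,1]-q[1])-r
    s=least_squares(f,P.mean(0),loss='soft_l1',f_scale=.001); return s.x
if __name__=="__main__":
  pn={'top':dict(plate=(253,182),grip=(267.7,201.3),mark=(272,212.2),y=[(344.7,190),(343.6,209.3),(341.2,229.4)]),
    'scene':dict(plate=(271.8,213.4),grip=(243,187),mark=(233,204.8),y=[])}
  for cam in("top","scene"):
    im=np.load(f"im_{cam}.npy")
    m,c=comp(mask(im,'white'),pn[cam]['plate'])
    cs,_=cv2.findContours(m.astype(np.uint8),cv2.RETR_EXTERNAL,cv2.CHAIN_APPROX_NONE)
    h=cv2.convexHull(max(cs,key=len))[:,0].astype(float)
    P=[onz(cam,p,.042)[:2] for p in h]
    print(cam,'plate',circfit(P))
    b=mask(im,'blue')|m; l,t,w,hh=cv2.boundingRect(max(cs,key=len))
    k=np.zeros_like(b);k[t-8:t+hh+16,l-8:l+w+8]=1
    if cam=='top':
      cs,_=cv2.findContours((b&k).astype(np.uint8),cv2.RETR_EXTERNAL,cv2.CHAIN_APPROX_NONE)
      h=cv2.convexHull(np.vstack(cs))[:,0].astype(float)
      P=[onz(cam,p,.026)[:2] for p in h]; print(cam,'base',circfit(P))
    _,c=comp(mask(im,'red'),pn[cam]['grip']); print('grip c',c,onz(cam,c,.13 if cam=='top' else .109))
    _,c=comp(mask(im,'red'),pn[cam]['mark']); print('mark',onz(cam,c,.027))
    for y in pn[cam]['y']:
        m,c=comp(mask(im,'yellow'),y)
        ys,xs=np.nonzero(m); P=[onz(cam,p,.005)[:2] for p in np.c_[xs,ys].astype(float)]
        print('ring',circfit(P))
E
python3 m.py
```

```text
top plate (array([0.5907, 0.0112, 0.1103]), np.float64(0.002927806913523462))
top base (array([0.5889, 0.0106, 0.1268]), np.float64(0.0006524988786122571))
grip c [267.7826 201.3043] [ 0.5056 -0.0365  0.13  ]
mark [ 0.4793 -0.0549  0.027 ]
ring (array([ 0.5632, -0.336 ,  0.0275]), np.float64(0.0014887159254224867))
ring (array([ 0.4886, -0.3265,  0.028 ]), np.float64(0.001569307688781222))
ring (array([ 0.4139, -0.3169,  0.028 ]), np.float64(0.0014280974886701125))
scene plate (array([0.5909, 0.0145, 0.1119]), np.float64(0.001791889723999199))
grip c [243.0349 186.9419] [ 0.5037 -0.031   0.109 ]
mark [ 0.4738 -0.0496  0.027 ]
```

```bash
python3 - <<'E'
from h import *
shot("scene","c_sc",(280,0,360,90)); shot("top","c_top",(20,220,150,320))
np.set_printoptions(precision=4,suppress=True)
for cam in("top","scene"):
    for n in ["jar","can","screwdriver","wrench","hammer"]:
        for r in env.outline_of(cam,n)[:1]: print(cam,n,round(r['p'],2),r['extent'])
        for r in env.pinpoint(cam,n)[:1]:
            print(cam,n,round(r['p'],2),np.round(r['location'],1),onz(cam,r['location'],0)[:2])
print(onz('top',(155.5,163.7),.1),onz('top',(366,142.8),.17))
E
```

```text
top jar 0.55 [147.3, 155.8, 171.9, 175.8]
top jar 0.86 [160.1 167.6] [0.6593 0.3709]
top can 0.78 [347.2, 136.1, 379.0, 161.6]
top can 0.77 [351.5 155.2] [ 0.7006 -0.3682]
top screwdriver 0.78 [161.8, 264.1, 175.7, 291.8]
top screwdriver 0.66 [162.4 267.7] [0.2781 0.3549]
top wrench 0.68 [370.3, 226.5, 397.1, 265.7]
top wrench 0.53 [163.2 169.8] [0.6504 0.3586]
top hammer 0.83 [227.0, 117.5, 297.4, 140.8]
top hammer 0.92 [258.8 130.5] [ 0.802  -0.0107]
scene jar 0.82 [342.7, 159.6, 366.5, 191.2]
scene jar 0.63 [349.7 186.2] [0.6482 0.3575]
scene can 0.75 [170.9, 257.1, 203.3, 312.4]
scene can 0.85 [190.2 310.8] [ 0.7    -0.3732]
scene screwdriver 0.75 [258.7, 140.0, 285.9, 146.5]
scene screwdriver 0.45 [280.4 148. ] [0.2885 0.3558]
scene wrench 0.85 [84.3, 228.8, 107.0, 277.2]
scene wrench 0.61 [ 97.1 251.2] [ 0.3484 -0.465 ]
scene hammer 0.73 [278.1, 229.3, 357.3, 284.6]
scene hammer 0.75 [314.7 260.5] [ 0.7992 -0.011 ]
[0.6515 0.3664 0.1   ] [ 0.7025 -0.382   0.17  ]
```

```bash
python3 -m inch '{"delta_rot":[[0,-8.5,0],[0,-8.5,0],[0,-8.5,0]],"travel":[[0,0,0],[0,0,0],[0,0,0]],"hand":[8.7,8.7,8.7]}'
```

```text
time_s: 3.88
ee_pos: [0.2582, 0.5416, 0.2226]
eef_rot: [-90.0, -0.0, 90.3]
wrist_force: [-0.0, 0.6, -1.0]
grip_width: 0.0868
```

View gripper.

View pics/c_sc.png

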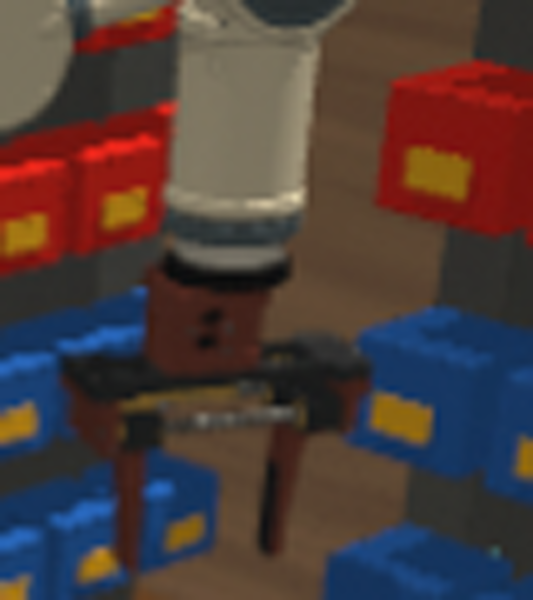

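View pics/c_top.png

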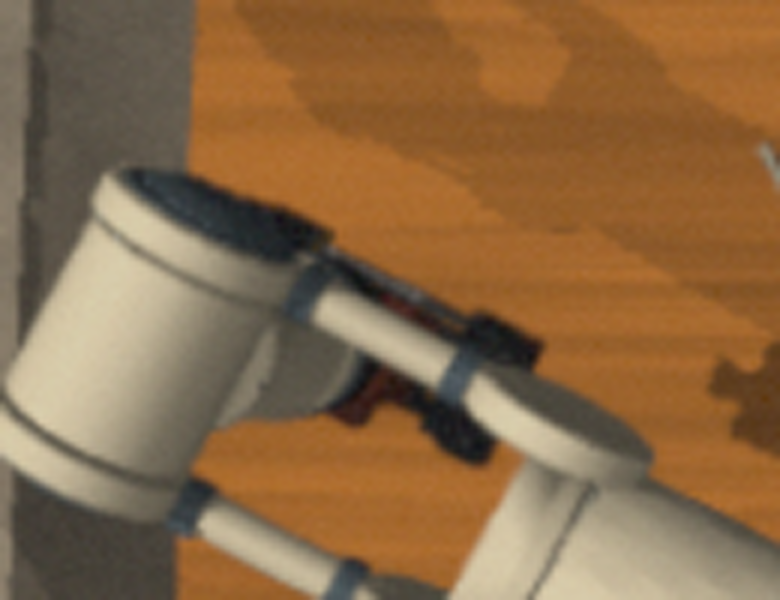

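```bash
python3 -m inch '{"delta_rot":[[0,0.3,0],[0,0,0],[0,0,0],[0,0,0],[0,0,0],[0,0,0],[0,0,0],[0,0,0],[0,0,0],[0,0,0],[0,0,0]],"travel":[[-4.91,0,-2.67],[-4.91,0,-2.67],[-4.91,0,-2.67],[-4.91,0,-2.67],[-4.91,0,-2.67],[-4.91,0,-2.67],[-4.91,0,-2.67],[-4.91,0,-2.67],[-4.91,0,-2.67],[-4.91,0,-2.67],[0,4,0]],"hand":[8,8,8,8,8,8,8,8,8,8,7.2]}'
python3 - <<'E'
from h import *
shot("scene","d_sc",(200,120,330,250)); shot("top","d_top",(200,140,320,230)); print(env.get_state()['ee_pos'])
E
```

```text
time_s: 5.25
ee_pos: [0.5257, 0.0459, 0.1853]
eef_rot: [-90.4, 0.0, 89.4]
wrist_force: [-0.3, 0.3, -0.0]
grip_width: 0.0738
[0.52131096 0.04839016 0.17783274]
```

View pics/d_sc.png

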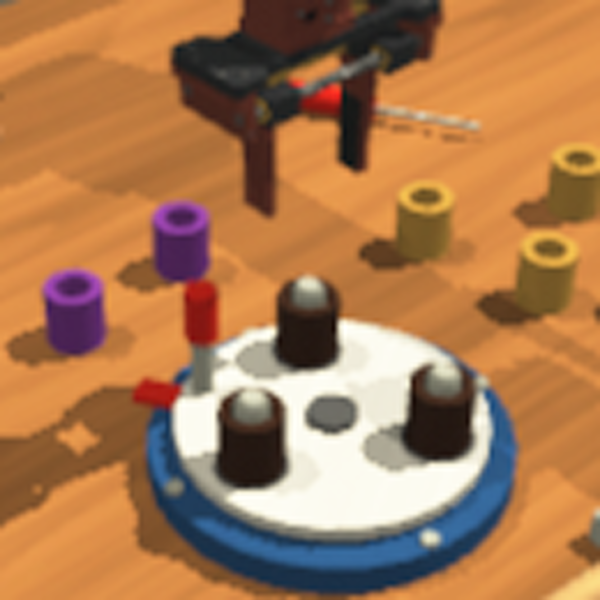

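View pics/d_top.png

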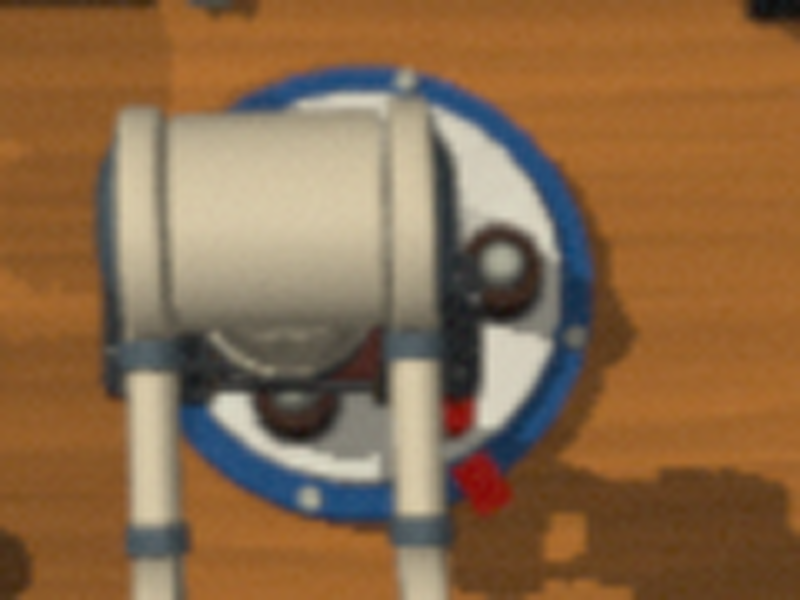

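```bash
python3 -c "
from h import *
print(env.get_state()['ee_pos'],env.get_state()['eef_rot'])"
```

```text
[0.52131096 0.04839016 0.17783274] [-8.95371213e+01  9.63664897e-03  8.95983960e+01]
```

```bash
python3 - <<'E'
from h import *
np.set_printoptions(precision=4,suppress=True)
im=np.load("im_top.npy"); h=cv2.cvtColor(im,cv2.COLOR_RGB2HSV)
crop=im[150:215,220:290,::-1]; cv2.imwrite("pics/e.png",cv2.resize(crop,None,fx=9,fy=9,interpolation=cv2.INTER_NEAREST))
c0=np.array([.590,.0125])
for a in (29.3,149.3,269.3):
    s=c0+.075*np.array([np.cos(np.radians(a)),np.sin(np.radians(a))])
    print(s,proj('top',[*s,.092]),proj('top',[*s,.103]),proj('scene',[*s,.103]))
for p in ((243,161.5),(274.75,178.6),(243.5,197.1)): print(onz('top',p,.103))
E
```

```text
[0.6554 0.0492] [243.0744 161.9928] [243.0035 161.2898] [295.4458 200.6587]
[0.5255 0.0508] [242.8744 197.5367] [242.8008 197.0729] [266.6386 181.4053]
[ 0.5891 -0.0625] [274.3186 179.6931] [274.4649 179.1081] [253.4435 205.7778]
[0.6546 0.0492 0.103 ]
[ 0.5909 -0.0635  0.103 ]
[0.5254 0.0483 0.103 ]
```

View pics/e.png

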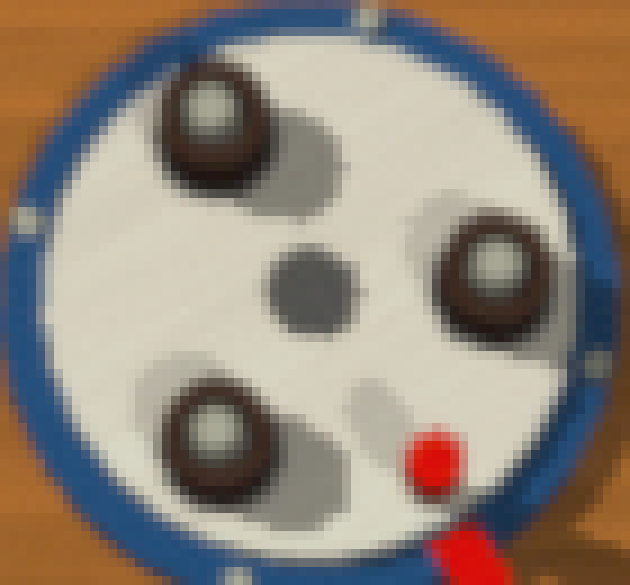

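```bash
python3 -m inch '{"delta_rot":[[0,0,0],[0,0,0]],"travel":[[0,0,0],[0,0,0]],"hand":[7.2,7.2]}'
```

```text
time_s: 5.6
ee_pos: [0.5235, 0.0502, 0.1848]
eef_rot: [-90.2, -0.0, 89.8]
wrist_force: [0.1, -0.0, 0.2]
grip_width: 0.0719
```

```bash
python3 -m inch '{"delta_rot":[[0,0,0],[0,0,0],[0,0,0],[0,0,0],[0,0,0]],"travel":[[0,4,-0.1],[0,4,0],[0,3,0],[0,1.2,0],[0,0,0]],"hand":[7.2,7.2,7.2,7.2,7.2]}'
python3 - <<'E'
from h import *
shot("scene","f_sc",(220,150,300,230)); print(env.get_state()['ee_pos'],env.get_state()['wrist_force'])
E
```

```text
time_s: 6.22
ee_pos: [0.5241, 0.0498, 0.0613]
eef_rot: [-90.0, 0.0, 89.8]
wrist_force: [0.1, -0.1, -0.5]
grip_width: 0.072
[0.52470967 0.04974352 0.0622411 ] [ 0.72305582 -0.01932058  1.45229157]
```

View pics/f_sc.png

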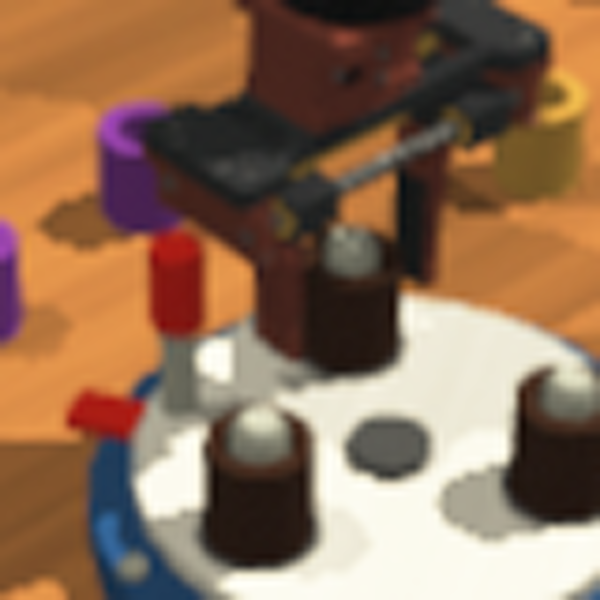

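```bash
python3 -m inch '{"delta_rot":[[0,0,0],[0,0,0],[0,0,0],[0,0,0]],"travel":[[0,0,0],[0,0,0],[0,0,0],[0,0,0]],"hand":[4,4,4,4]}'
```

```text
time_s: 6.78
ee_pos: [0.5245, 0.05, 0.0615]
eef_rot: [-90.1, -0.1, 89.7]
wrist_force: [-0.3, 3.8, 3.8]
grip_width: 0.046
```

```bash
python3 -m inch '{"delta_rot":[[0,0,0],[0,0,0],[0,0,0],[0,0,0],[0,0,0],[0,0,0],[0,0,0],[0,0,0],[0,0,0],[0,0,0],[0,0,0],[0,0,0]],"travel":[[0,-1.5,0],[0,-3,0],[0,-3,0],[0,-2.7,0],[-3.66,0,1.12],[-5.5,0,1.67],[-5.5,0,1.67],[-5.5,0,1.67],[-5.5,0,1.67],[-5.5,0,1.67],[-5.5,0,1.67],[0,0,0]],"hand":[4,4,4,4,4,4,4,4,4,4,4,4]}'; python3 -m inch '{"delta_rot":[[0,0,0],[0,0,0],[0,0,0]],"travel":[[0,0,0],[0,0,0],[0,0,0]],"hand":[4,4,4]}'
python3 - <<'E'
from h import *
shot("scene","g_sc",(110,150,300,290)); shot("top","g_top",(230,140,370,250))
s=env.get_state();print(s['ee_pos'],s['eef_rot'],s['grip_width'])
E
```

```text
time_s: 8.28
ee_pos: [0.4082, -0.3199, 0.162]
eef_rot: [-89.8, 0.0, 89.4]
wrist_force: [0.4, 0.6, -3.5]
grip_width: 0.0459
time_s: 8.65
ee_pos: [0.4112, -0.3156, 0.1628]
eef_rot: [-90.0, 0.0, 89.8]
wrist_force: [-0.4, -0.3, -3.6]
grip_width: 0.0459
[ 0.41114591 -0.31585811  0.16278401] [-9.00050599e+01  7.66847931e-03  8.97986028e+01] 0.04596309320995092
```

View pics/g_sc.png

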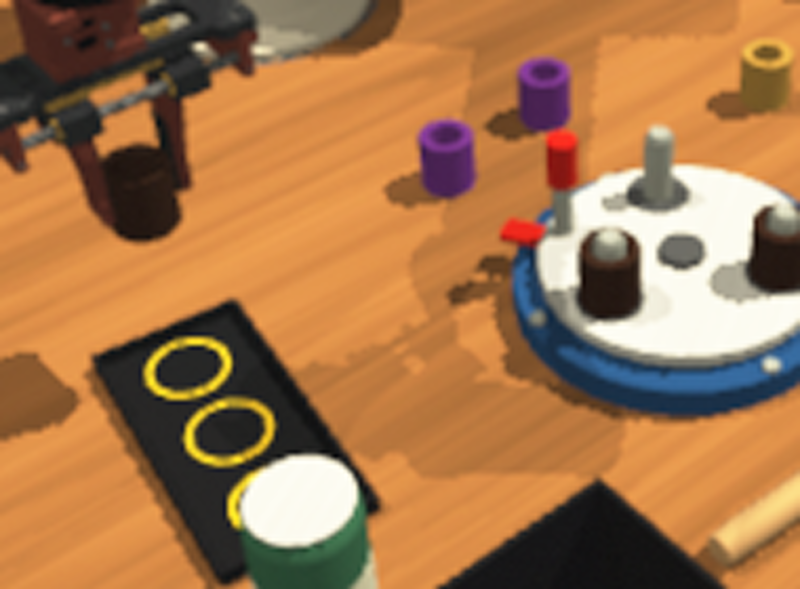

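View pics/g_top.png

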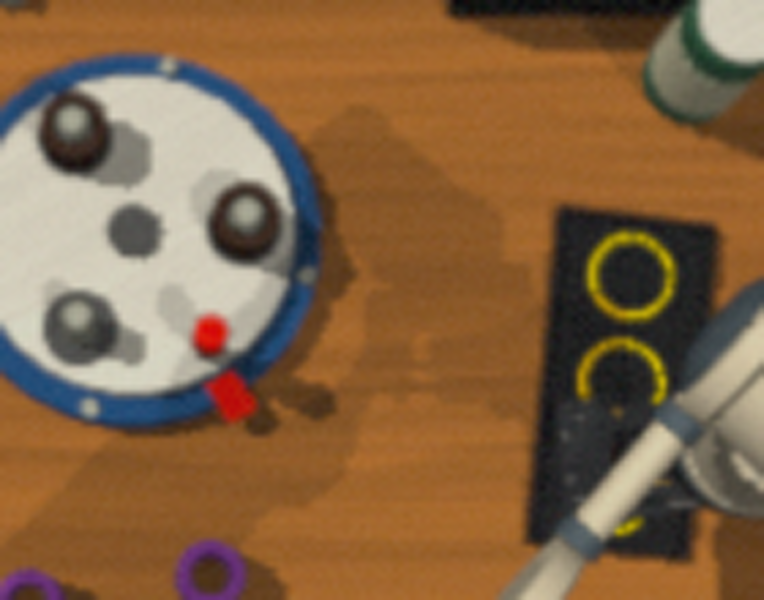

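```bash
cat >> h.py <<'E'
def draw(cam,name,cyls,crop,avg=1):
    im=avgim(cam,avg)[:,:,::-1]; l,t,r,b=crop; s=min(800/(r-l),600/(b-t))
    o=cv2.resize(np.ascontiguousarray(im[t:b,l:r]),None,fx=s,fy=s,interpolation=cv2.INTER_CUBIC)
    for x,y,z0,z1,rad in cyls:
        for z in (z0,z1):
            pts=[(proj(cam,[x+rad*np.cos(a),y+rad*np.sin(a),z])+.5-[l,t])*s for a in np.linspace(0,2*np.pi,60)]
            cv2.polylines(o,[np.int32(pts)],True,(0,255,0),1)
    cv2.imwrite(f'pics/{name}.png',o)
E
python3 - <<'E'
from h import *
e=env.get_state()['ee_pos']; zb=e[2]-.0195
draw('scene','h_sc',[(e[0],e[1],zb,zb+.05,.023),(.413,-.316,.005,.005,.03),(.488,-.325,.005,.005,.03),(.525,.05,.042,.103,.012),(.59,-.063,.042,.092,.023)],(110,150,300,290))
E
```

```text
(no output)
```

View pics/h_sc.png

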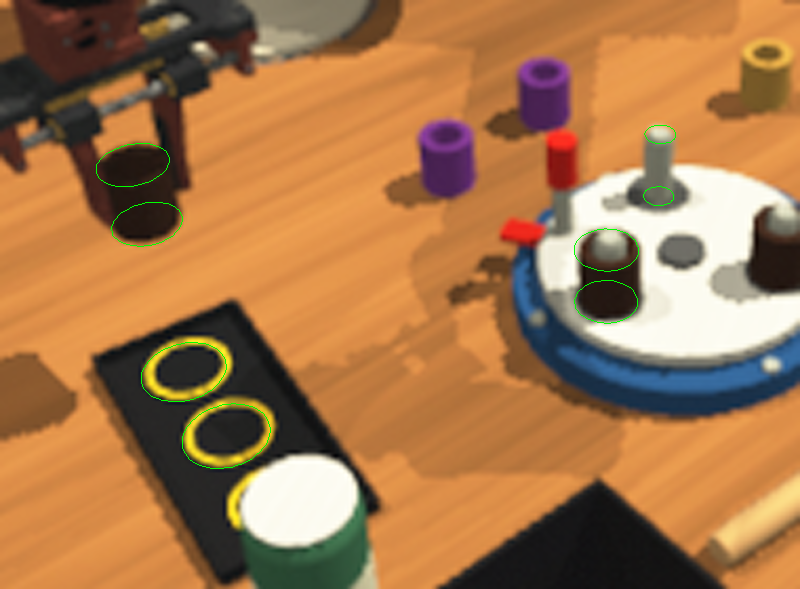

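```bash
python3 -m inch '{"delta_rot":[[0,0.2,0],[0,0,0],[0,0,0],[0,0,0],[0,0,0],[0,0,0],[0,0,0]],"travel":[[0,3.5,-0.15],[0,3.5,0],[0,3.5,0],[0,2,0],[0,0.9,0],[0,0.4,0],[0,0,0]],"hand":[4,4,4,4,4,4,4]}'
```

```text
time_s: 9.68
ee_pos: [0.4128, -0.317, 0.0257]
eef_rot: [-90.1, 0.1, 89.5]
wrist_force: [-0.4, 0.2, -4.0]
grip_width: 0.0459
```

```bash
python3 -m inch '{"delta_rot":[[0,-0.4,0],[0,0,0],[0,0,0],[0,0,0],[0,0,0],[0,0,0],[0,0,0],[0,0,0],[0,0,0]],"travel":[[0,0.1,0],[0,0,0],[0,0,0],[0,0,0],[0,-2,0],[0,-4,0],[0,-5,0],[0,-4,0],[0,0,0]],"hand":[4,6,6,6,6,6,6,6.5,7]}'
python3 - <<'E'
from h import *
shot("scene","i_sc",(110,150,300,290)); shot("top","i_top",(230,140,370,250))
s=env.get_state();print(s['ee_pos'],s['eef_rot'],s['grip_width'])
E
```

```text
time_s: 10.8
ee_pos: [0.4137, -0.3179, 0.1799]
eef_rot: [-90.4, 0.4, 89.9]
wrist_force: [-0.0, -0.2, -0.4]
grip_width: 0.0692
[ 0.41244057 -0.31675148  0.17472075] [-9.00771135e+01  6.35921073e-02  8.99135154e+01] 0.07001664578369839
```

View pics/i_sc.png

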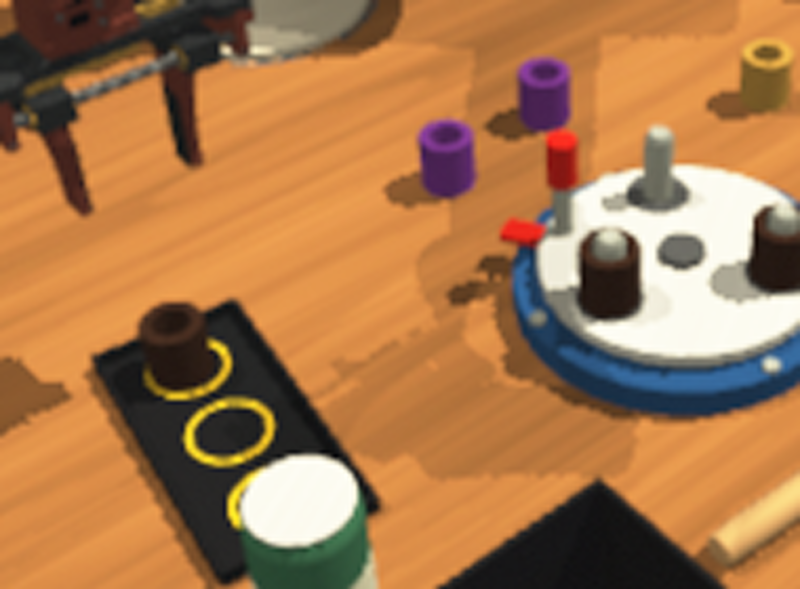

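```bash
python3 - <<'E'
from h import *
draw('scene','j_sc',[(.4125,-.317,.005,.055,.023),(.413,-.316,.005,.005,.03)],(130,200,180,240))
draw('top','j_top',[(.4125,-.317,.005,.055,.023),(.413,-.316,.005,.005,.03)],(320,180,370,245))
E
```

View pics/j_sc.png

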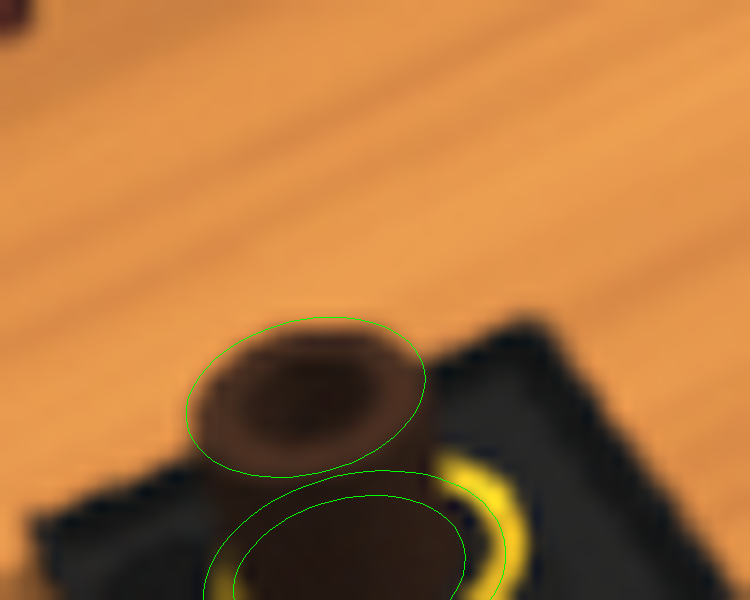

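View pics/j_top.png

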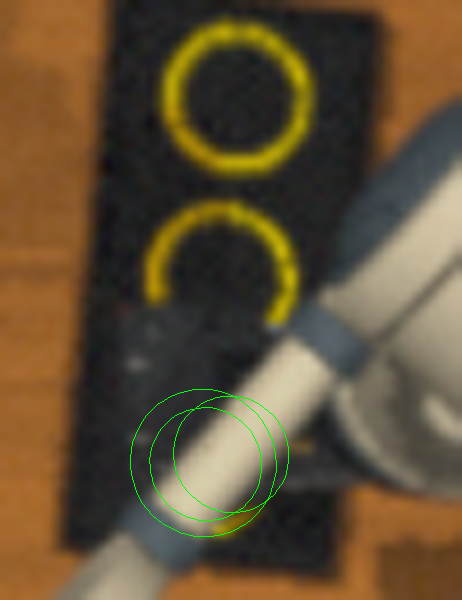

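```bash
python3 -m inch '{"delta_rot":[[0,0,0],[0,0,0],[0,0,0],[0,0,0],[0,0,0],[0,0,0],[0,0,0],[0,0,0],[0,0,0]],"travel":[[4.23,0,-2.95],[4.23,0,-2.95],[4.23,0,-2.95],[4.23,0,-2.95],[4.23,0,-2.95],[4.23,0,-2.95],[0,0,0],[0,2,0],[0,0,0]],"hand":[7.2,7.2,7.2,7.2,7.2,7.2,7.2,7.2,7.2]}'
```

```text
time_s: 12.12
ee_pos: [0.5877, -0.064, 0.15]
eef_rot: [-89.7, -0.0, 89.8]
wrist_force: [-0.2, 0.3, -1.0]
grip_width: 0.0722
```

```bash
python3 -m inch '{"delta_rot":[[0,0,0]],"travel":[[0,0,0]],"hand":[7.2]}'
python3 - <<'E'
from h import *
draw('top','k_top',[(.4125,-.317,.005,.055,.023),(.413,-.316,.005,.005,.03),(.488,-.325,.005,.005,.03),(.5625,-.335,.005,.005,.03)],(320,180,370,245),3)
E
```

```text
time_s: 12.25
ee_pos: [0.5889, -0.0641, 0.1531]
eef_rot: [-89.9, -0.0, 89.8]
wrist_force: [0.6, 0.8, -0.6]
grip_width: 0.0721
```

View pics/k_top.png

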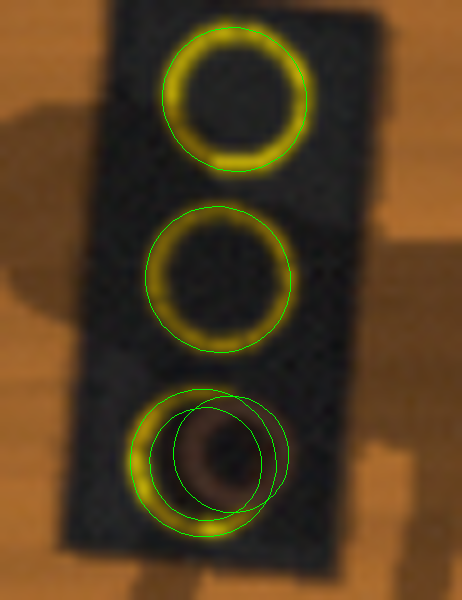

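```bash
python3 -m inch '{"delta_rot":[[0,0,0],[0,0,0],[0,0,0],[0,0,0],[0,0,0],[0,0,0],[0,0,0],[0,0,0],[0,0,0]],"travel":[[0.1,3.5,-0.1],[0,3.5,0],[0,2,0],[0,0.3,0],[0,0,0],[0,0,0],[0,0,0],[0,0,0],[0,0,0]],"hand":[7.2,7.2,7.2,7.2,7.2,4,4,4,4]}'
```

```text
time_s: 13.52
ee_pos: [0.591, -0.0617, 0.0614]
eef_rot: [-90.1, -0.0, 89.9]
wrist_force: [-0.2, 1.5, 2.8]
grip_width: 0.0465
```

```bash
python3 -m inch '{"delta_rot":[[0,0,0],[0,0,0],[0,0,0],[0,0,0],[0,0,0],[0,0,0],[0,0,0],[0,0,0],[0,0,0],[0,0,0],[0,0,0],[0,0,0]],"travel":[[0,-1.5,0],[0,-3,0],[0,-3,0],[0,-1.5,0],[-4.4,0,1.72],[-5.5,0,2.15],[-5.5,0,2.15],[-5.5,0,2.15],[-5.5,0,2.15],[0,0,0],[0,0,0],[0,0,0]],"hand":[4,4,4,4,4,4,4,4,4,4,4,4]}'
python3 - <<'E'
from h import *
s=env.get_state();e=s['ee_pos'];print(e,s['grip_width']); zb=e[2]-.0195
draw('scene','l_sc',[(e[0],e[1],zb,zb+.05,.023),(.488,-.325,.005,.005,.03)],(120,160,220,240))
E
```

```text
time_s: 15.02
ee_pos: [0.4875, -0.3247, 0.1504]
eef_rot: [-90.0, -0.0, 90.0]
wrist_force: [0.2, 0.0, -3.4]
grip_width: 0.0459
[ 0.48752288 -0.3246572   0.15035903] 0.045865327635649523
```

View pics/l_sc.png

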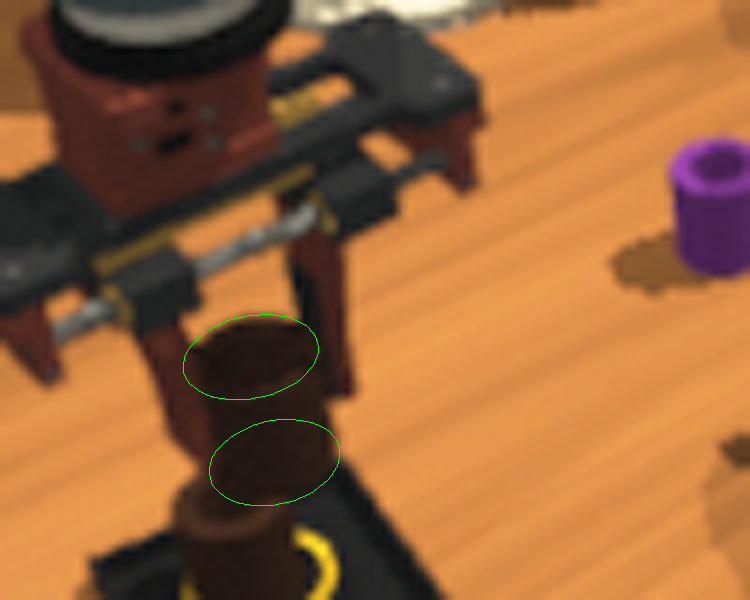

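```bash
python3 -m inch '{"delta_rot":[[0,0,0],[0,0,0],[0,0,0],[0,0,0],[0,0,0],[0,0,0],[0,0,0],[0,0,0],[0,0,0],[0,0,0],[0,0,0]],"travel":[[0,3.5,-0.05],[0,3.5,0],[0,3.5,0],[0,1.2,0],[0,0.6,0],[0,0.2,0],[0,0,0],[0,0,0],[0,0,0],[0,-2,0],[0,-4,0]],"hand":[4,4,4,4,4,4,4,6,6,6,6]}'
python3 -m inch '{"delta_rot":[[0,0,0],[0,0,0],[0,0,0],[0,0,0],[0,0,0],[0,0,0],[0,0,0],[0,0,0],[0,0,0],[0,0,0],[0,0,0]],"travel":[[0,-5,0],[0,-4,0],[4.7,0,-2.1],[5.5,0,-2.46],[5.5,0,-2.46],[5.5,0,-2.46],[5.5,0,-2.46],[5.5,0,-2.46],[5.5,0,-2.46],[0,0,0],[0,0,0]],"hand":[6.5,7.2,7.2,7.2,7.2,7.2,7.2,7.2,7.2,7.2,7.2]}'
python3 - <<'E'
from h import *
s=env.get_state();print(s['ee_pos'],s['eef_rot'],s['grip_width'])
draw('top','m_top',[(.413,-.316,.005,.055,.023),(.488,-.325,.005,.055,.023)],(320,180,370,245),2)
E
```

```text
time_s: 16.45
ee_pos: [0.4868, -0.3254, 0.086]
eef_rot: [-89.9, -0.1, 89.9]
wrist_force: [-0.0, -0.9, -0.1]
grip_width: 0.0602
time_s: 17.82
ee_pos: [0.6568, 0.0505, 0.1769]
eef_rot: [-90.1, 0.0, 89.9]
wrist_force: [-0.4, -1.2, 0.1]
grip_width: 0.072
[0.65676704 0.05053258 0.17687986] [-9.00652690e+01  3.29910283e-02  8.99379031e+01] 0.0719848190158089
```

View pics/m_top.png

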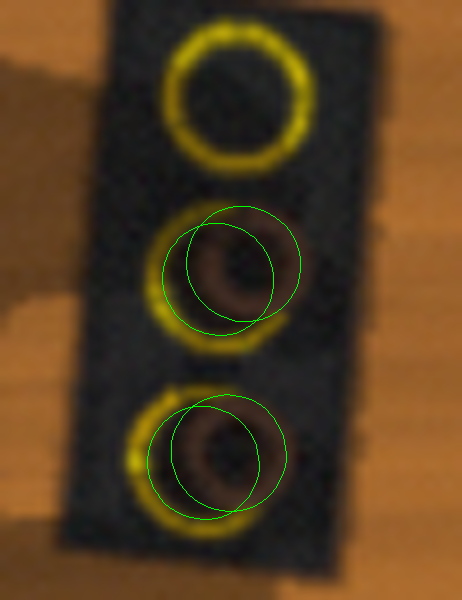

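```bash
python3 -m inch '{"delta_rot":[[0,0,0],[0,0,0],[0,0,0],[0,0,0],[0,0,0],[0,0,0],[0,0,0],[0,0,0],[0,0,0],[0,0,0]],"travel":[[-0.1,3.5,0.15],[0,3.5,0],[0,3,0],[0,1.2,0],[0,0.3,0],[0,0,0],[0,0,0],[0,0,0],[0,0,0],[0,0,0]],"hand":[7.2,7.2,7.2,7.2,7.2,7.2,4,4,4,4]}'
```

```text
time_s: 19.18
ee_pos: [0.6557, 0.0509, 0.0614]
eef_rot: [-90.1, -0.1, 90.0]
wrist_force: [-0.2, 4.1, 2.3]
grip_width: 0.046
```

```bash
python3 -m inch '{"delta_rot":[[0,0,0],[0,0,0],[0,0,0],[0,0,0],[0,0,0],[0,0,0],[0,0,0],[0,0,0],[0,0,0],[0,0,0],[0,0,0],[0,0,0]],"travel":[[0,-1.5,0],[0,-3,0],[0,-3,0],[0,-1.5,0],[-3.3,0,0.8],[-5.9,0,1.42],[-5.9,0,1.42],[-5.9,0,1.42],[-5.9,0,1.42],[-5.9,0,1.42],[-5.9,0,1.42],[0,0,0]],"hand":[4,4,4,4,4,4,4,4,4,4,4,4]}'
python3 -m inch '{"delta_rot":[[0,0,0],[0,0,0]],"travel":[[0,0,0],[0,0,0]],"hand":[4,4]}'
python3 - <<'E'
from h import *
s=env.get_state();e=s['ee_pos'];print(e,s['grip_width']); zb=e[2]-.0195
draw('scene','n_sc',[(e[0],e[1],zb,zb+.05,.023)],(120,160,220,240))
E
```

```text
time_s: 20.68
ee_pos: [0.5586, -0.3416, 0.1485]
eef_rot: [-89.8, 0.0, 89.5]
wrist_force: [0.1, 0.1, -3.7]
grip_width: 0.046
time_s: 20.92
ee_pos: [0.5617, -0.3357, 0.1502]
eef_rot: [-90.0, -0.0, 90.0]
wrist_force: [0.3, -0.1, -3.5]
grip_width: 0.0461
[ 0.56171235 -0.3357282   0.15016131] 0.04606504610503643
```

View pics/n_sc.png

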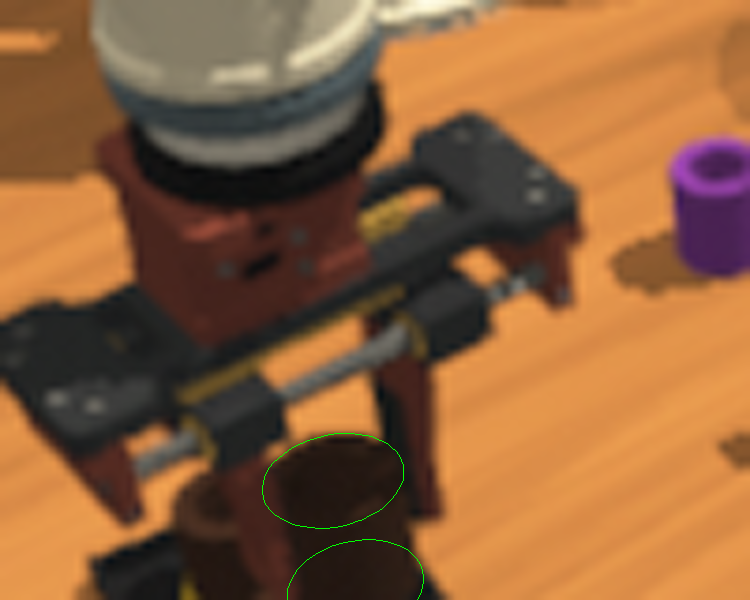

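```bash
python3 -m inch '{"delta_rot":[[0,0,0],[0,0,0],[0,0,0],[0,0,0],[0,0,0],[0,0,0],[0,0,0],[0,0,0],[0,0,0],[0,0,0],[0,0,0],[0,0,0]],"travel":[[0,3.5,0.1],[0,3.5,0],[0,3.5,0],[0,1.2,0],[0,0.6,0],[0,0.2,0],[0,0,0],[0,0,0],[0,0,0],[0,-2,0],[0,-4,0],[0,-5,0]],"hand":[4,4,4,4,4,4,4,6,6,6,6,6]}'
```

```text
time_s: 22.48
ee_pos: [0.5601, -0.3368, 0.1376]
eef_rot: [-90.0, -0.0, 89.9]
wrist_force: [0.2, 0.2, 0.2]
grip_width: 0.0601
```

```bash
python3 -m inch '{"delta_rot":[[0,0,0],[0,0,0],[0,0,0],[0,0,0],[0,0,0],[0,0,0],[0,0,0],[0,0,0],[0,0,0],[0,0,0],[0,0,0],[0,0,0]],"travel":[[0,-5,0],[5.41,-2,1.22],[5.41,0,1.22],[5.41,0,1.22],[5.41,0,1.22],[5.41,0,1.22],[5.41,0,1.22],[5.41,0,1.22],[5.41,0,1.22],[5.41,0,1.22],[0,0,0],[0,0,0]],"hand":[6,7,7,7,7,7,7,7,7,7,7,7]}'
python3 - <<'E'
from h import *
np.set_printoptions(precision=4,suppress=True)
draw('top','o_top',[(.655,.050,.103,.042,.012),(.525,.050,.103,.042,.012),(.5905,-.062,.103,.042,.012),(.413,-.316,.005,.055,.023),(.488,-.325,.005,.055,.023),(.5625,-.335,.005,.055,.023)],(220,145,370,245),3)
draw('scene','o_sc',[(.655,.050,.103,.042,.012),(.525,.050,.103,.042,.012),(.5905,-.062,.103,.042,.012),(.413,-.316,.005,.055,.023),(.488,-.325,.005,.055,.023),(.5625,-.335,.005,.055,.023)],(130,140,350,290),3)
for cam in ('top','scene'):
    im=avgim(cam,4); h=cv2.cvtColor(im,cv2.COLOR_RGB2HSV)
    for r in env.pinpoint(cam,'new1')[:4]: print(cam,r['p'],r['location'],onz(cam,r['location'],0))
    np.save(f'im2_{cam}.npy',im)
E
```

```text
time_s: 23.98
ee_pos: [0.4516, 0.1497, 0.207]
eef_rot: [-90.1, 0.0, 89.9]
wrist_force: [0.4, -0.6, 0.3]
grip_width: 0.0695
top 0.55 [378.9, 245.5] [ 0.3512 -0.4577  0.    ]
top 0.54 [155.0, 210.7] [0.4924 0.3866 0.    ]
top 0.47 [189.1, 222.3] [0.4474 0.2558 0.    ]
top 0.38 [183.5, 191.3] [0.5658 0.2786 0.    ]
scene 0.68 [318.5, 182.2] [0.5561 0.2901 0.    ]
scene 0.61 [324.2, 164.5] [0.4933 0.3982 0.    ]
scene 0.44 [293.3, 174.1] [0.4579 0.2574 0.    ]
```

View pics/o_top.png

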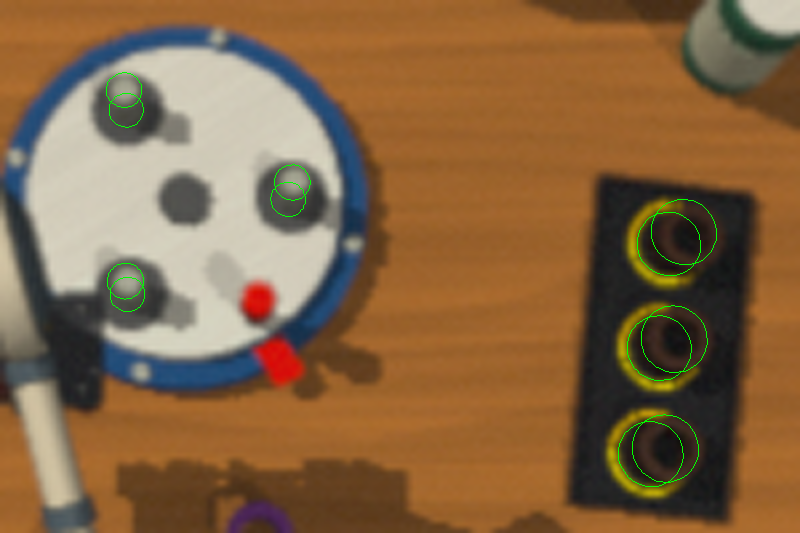

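View pics/o_sc.png

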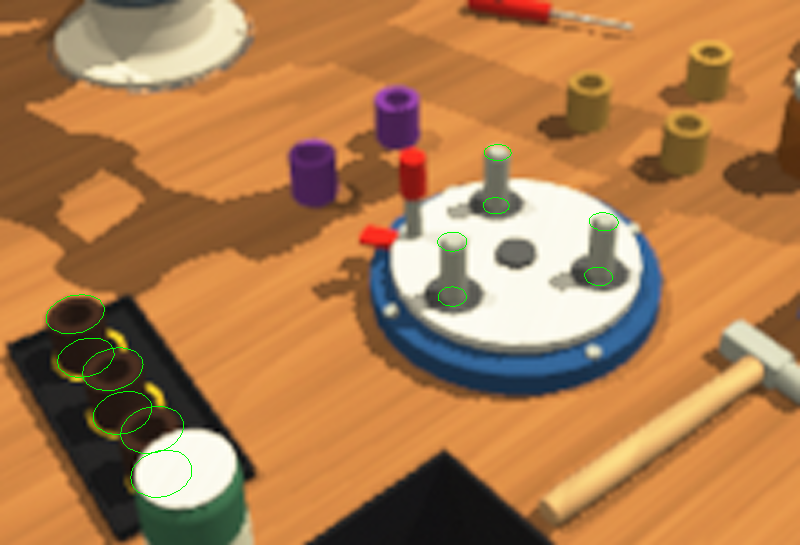

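```bash
cat > ov.py <<'E'
from h import *
import sys
def ov(name,cyls):
    out=[]
    for cam,f in(('top','im_top.npy'),('scene','im2_scene.npy')):
        im=np.load(f)[:,:,::-1]
        for x,y in cyls:
            c=proj(cam,[x,y,.025]).astype(int); l,t=c-[14,14]; s=14
            o=cv2.resize(np.ascontiguousarray(im[t:t+28,l:l+28]),None,fx=s*.66,fy=s*.66,interpolation=cv2.INTER_CUBIC); s=s*.66
            for z in(0,.05):
                pts=[(proj(cam,[x+.023*np.cos(a),y+.023*np.sin(a),z])+.5-[l,t])*s for a in np.linspace(0,6.283,60)]
                cv2.polylines(o,[np.int32(pts)],True,(0,255,0),1)
            out.append(o)
    n=len(cyls); cv2.imwrite(f'pics/{name}.png',np.vstack([np.hstack(out[:n]),np.hstack(out[n:])]))
E
python3 -c "
from ov import *
ov('p1',[(.560,.277),(.453,.252),(.496,.388)])"
```

```text
(no output)
```

View pics/p1.png

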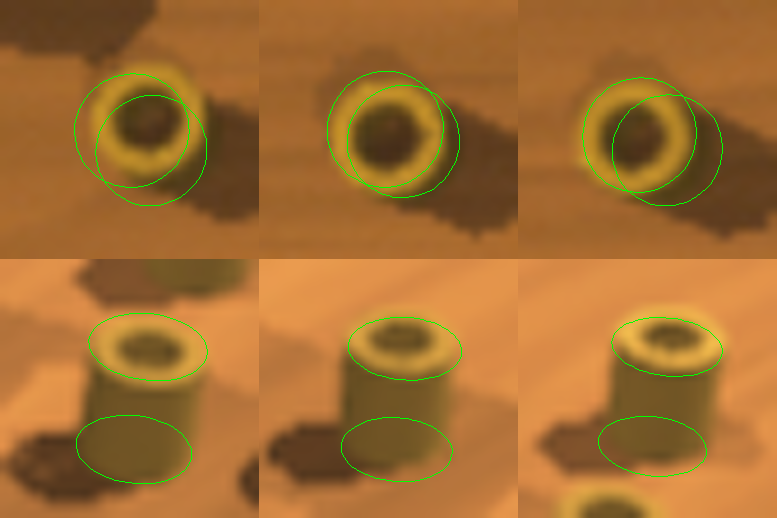

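```bash
python3 -m inch '{"delta_rot":[[0,0,0],[0,0,0],[0,0,0],[0,0,0],[0,0,0],[0,0,0],[0,0,0],[0,0,0],[0,0,0],[0,0,0],[0,0,0],[0,0,0]],"travel":[[5,0,0],[5.1,0,0],[0,4,0],[0,4,0],[0,4,0],[0,4,0],[0,2.2,0],[0,0.5,0],[0,0,0],[0,0,0],[0,0,0],[0,0,0]],"hand":[7,7,7,7,7,7,7,7,7,4,4,4]}'
```

```text
time_s: 26.28
ee_pos: [0.4522, 0.252, 0.0198]
eef_rot: [-90.1, -0.1, 89.9]
wrist_force: [0.8, 2.3, 2.6]
grip_width: 0.0446
```

```bash
python3 -m inch '{"delta_rot":[[0,0,0]],"travel":[[0,0,0]],"hand":[4]}'; python3 - <<'E'
from h import *
draw('scene','q_sc',[(.4522,.252,0,.05,.023)],(250,130,340,200))
E
```

```text
time_s: 26.4
ee_pos: [0.4522, 0.252, 0.0198]
eef_rot: [-90.1, -0.1, 89.9]
wrist_force: [1.1, 3.3, 3.5]
grip_width: 0.0445
```

View pics/q_sc.png

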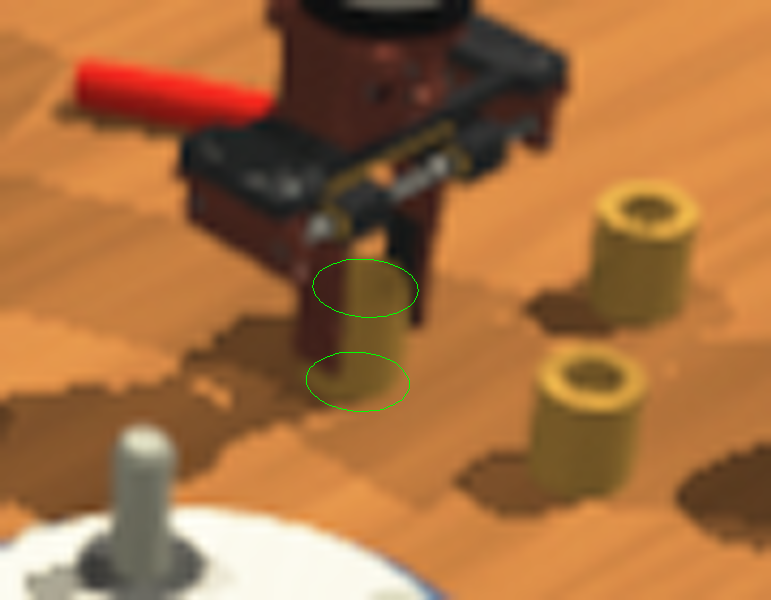

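```bash
python3 -m inch '{"delta_rot":[[0,0,0],[0,0,0],[0,10,0],[0,10,0],[0,10,0],[0,10,0],[0,10,0],[0,10,0],[0,10,0],[0,10,0],[0,9.9,0],[0,0,0]],"travel":[[0,0,0],[0,0,0],[0,0,0],[0,0,0],[0,0,0],[0,0,0],[0,0,0],[0,0,0],[0,0,0],[0,0,0],[0,0,0],[0,0,0]],"hand":[7,7,7,7,7,7,7,7,7,7,7,7]}';python3 -m inch '{"delta_rot":[[0,0,0],[0,0,0],[0,0,0],[0,0,0],[0,0,0]],"travel":[[0,0,0],[0,0,0],[0,0,0],[0,0,0],[0,0,0]],"hand":[7,4,4,4,4]}'
```

```text
time_s: 27.95
ee_pos: [0.4511, 0.2505, 0.018]
eef_rot: [-90.1, 0.1, 0.1]
wrist_force: [-0.4, 0.6, 0.8]
grip_width: 0.07
time_s: 28.58
ee_pos: [0.4508, 0.251, 0.0186]
eef_rot: [-90.0, 0.1, 0.0]
wrist_force: [-4.8, -1.0, 2.6]
grip_width: 0.0465
```

```bash
python3 -m inch '{"delta_rot":[[0,0,0],[0,0,0],[0,0,0],[0,0,0],[0,0,0],[0,0,0],[0,0,0],[0,0,0],[0,0,0],[0,0,0],[0,0,0],[0,0,0]],"travel":[[0,-1.5,0],[0,-4,0],[0,-4,0],[0,-3.7,0],[1.86,0,-5.02],[1.86,0,-5.02],[1.86,0,-5.02],[1.86,0,-5.02],[0,0,0],[0,0,0],[0,0,0],[0,0,0]],"hand":[4,4,4,4,4,4,4,4,4,4,4,4]}'
python3 - <<'E'
from h import *
s=env.get_state();e=s['ee_pos'];print(e,s['grip_width']);zb=e[2]-.0188
draw('scene','r_sc',[(e[0],e[1],zb,zb+.05,.023),(.525,.05,.042,.103,.012)],(230,130,310,190))
draw('top','r_top',[(e[0],e[1],zb,zb+.05,.023),(.525,.05,.042,.103,.012)],(220,170,280,215))
E
```

```text
time_s: 30.08
ee_pos: [0.5258, 0.0513, 0.1507]
eef_rot: [-90.0, -0.0, 0.1]
wrist_force: [0.5, 0.4, -5.2]
grip_width: 0.0464
[0.52575372 0.0513127  0.15073499] 0.04635912083012141
```

View pics/r_sc.png

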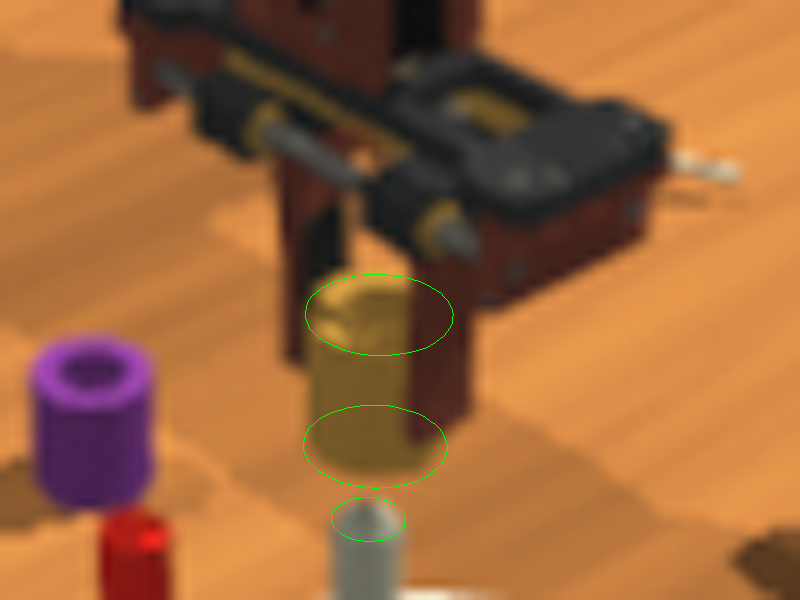

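View pics/r_top.png

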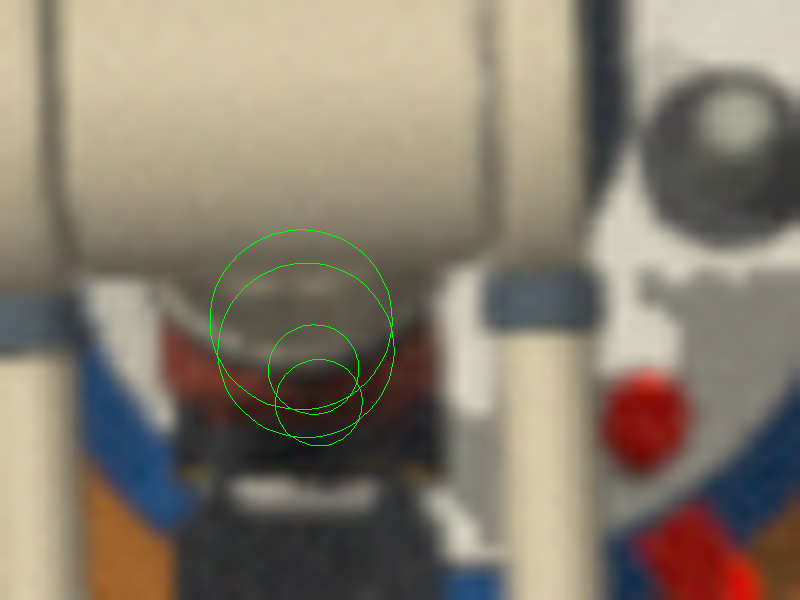

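```bash
python3 -m inch '{"delta_rot":[[0,0,0],[0,0,0],[0,0,0],[0,0,0],[0,0,0],[0,0,0]],"travel":[[-0.1,0,-0.1],[0,2,0],[0,0.6,0],[0,0.5,0],[0,0.4,0],[0,0,0]],"hand":[4,4,4,4,4,4]}'
```

```text
time_s: 30.92
ee_pos: [0.5249, 0.0492, 0.1154]
eef_rot: [-90.0, 0.0, 0.0]
wrist_force: [0.1, 0.1, -4.0]
grip_width: 0.0459
```

```bash
python3 -m inch '{"delta_rot":[[0,0,0],[0,0,0],[0,0,0],[0,0,0]],"travel":[[0,0.8,0],[0,0.8,0],[0,0.8,0],[0,0,0]],"hand":[4,4,4,4]}'
```

```text
time_s: 31.42
ee_pos: [0.5243, 0.0492, 0.0903]
eef_rot: [-90.0, 0.1, 0.0]
wrist_force: [-0.6, 0.4, -5.8]
grip_width: 0.0462
```

```bash
python3 -m inch '{"delta_rot":[[0,0,0],[0,0,0],[0,0,0],[0,0,0],[0,0,0],[0,0,0]],"travel":[[0,0.8,0],[0,0.8,0],[0,0.8,0],[0,0.4,0],[0,0.15,0],[0,0,0]],"hand":[4,4,4,4,4,4]}'
```

```text
time_s: 32.17
ee_pos: [0.525, 0.0493, 0.0622]
eef_rot: [-90.0, -0.0, 0.0]
wrist_force: [-0.5, -0.3, -5.7]
grip_width: 0.0465
```

```bash
python3 -m inch '{"delta_rot":[[0,0,0],[0,0,0],[0,0,0]],"travel":[[0,0.15,0],[0,0.1,0],[0,0,0]],"hand":[4,4,4]}'
```

```text
time_s: 32.55
ee_pos: [0.5253, 0.0493, 0.0606]
eef_rot: [-90.0, -0.1, 0.0]
wrist_force: [-1.5, -1.1, 1.2]
grip_width: 0.046
```

```bash
python3 -m inch '{"delta_rot":[[0,0,0],[0,0,0],[0,0,0],[0,0,0],[0,0,0],[0,0,0],[0,0,0],[0,0,0]],"travel":[[0,0,0],[0,0,0],[0,0,0],[0,-2,0],[0,-4,0],[0,-4,0],[0,-4,0],[0,0,0]],"hand":[6,6,6,6,6,6.5,7,7]}'
python3 - <<'E'
from h import *
draw('scene','s_sc',[(.525,.0493,.042,.092,.023)],(210,140,350,240))
E
```

```text
time_s: 33.55
ee_pos: [0.5267, 0.0493, 0.2057]
eef_rot: [-90.0, -0.5, 0.0]
wrist_force: [-0.3, -0.1, 0.8]
grip_width: 0.0702
```

View pics/s_sc.png

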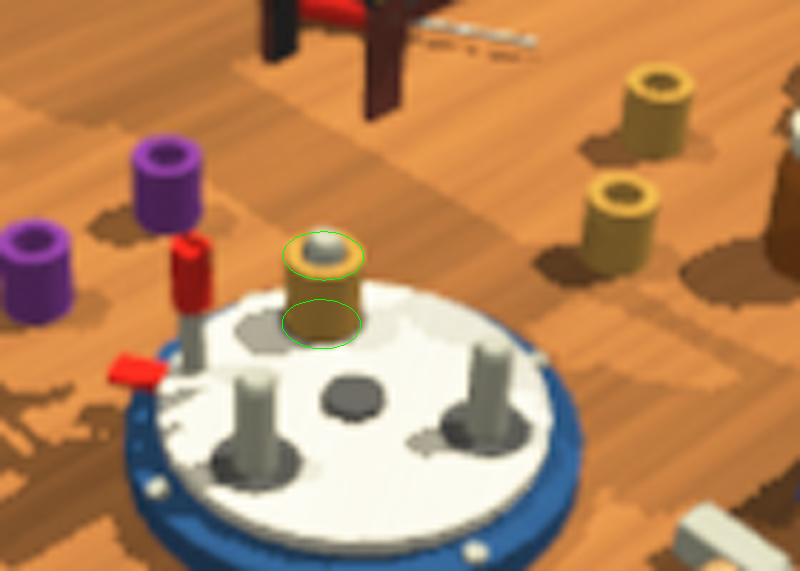

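```bash
python3 -m inch '{"delta_rot":[[0,0,0],[0,0,0],[0,0,0],[0,0,0],[0,0,0],[0,0,0],[0,0,0],[0,0,0]],"travel":[[0.98,0,5.57],[0.98,0,5.57],[0.98,0,5.57],[0.98,0,5.57],[0,4,0],[0,4,0],[0,0,0],[0,0,0]],"hand":[7,7,7,7,7,7,7,7]}'
python3 - <<'E'
from h import *
s=env.get_state();print(s['ee_pos'])
draw('scene','t_sc',[(.564,.272,0,.05,.023),(.495,.391,0,.05,.023)],(270,130,370,205))
E
```

```text
time_s: 34.6
ee_pos: [0.5643, 0.272, 0.1208]
eef_rot: [-90.0, -0.0, 0.0]
wrist_force: [-0.8, 0.2, 1.8]
grip_width: 0.0701
[0.56430447 0.27202409 0.12078093]
```

View pics/t_sc.png

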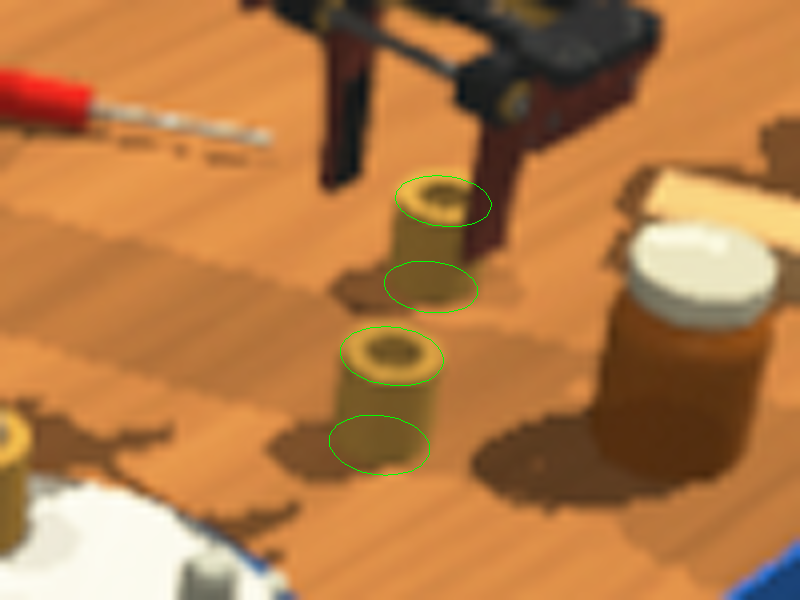

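```bash
python3 -m inch '{"delta_rot":[[0,0,0],[0,0,0],[0,0,0],[0,0,0],[0,0,0],[0,0,0],[0,0,0],[0,0,0],[0,0,0],[0,0,0],[0,0,0],[0,0,0]],"travel":[[0,4,0],[0,4,0],[0,2,0],[0,0.1,0],[0,0,0],[0,0,0],[0,0,0],[0,0,0],[0,0,0],[0,0,0],[0,-2,0],[0,-3,0]],"hand":[7,7,7,7,7,4,4,4,4,7,7,7]}'
python3 -m inch '{"delta_rot":[[0,-10,0],[0,-10,0],[0,-10,0],[0,-10,0],[0,-10,0],[0,-10,0],[0,-10,0],[0,-10,0],[0,-10,0],[0,0,0],[0,0,0]],"travel":[[0,0,0],[0,0,0],[0,0,0],[0,0,0],[0,0,0],[0,0,0],[0,0,0],[0,0,0],[0,0,0],[0,0,0],[0,0,0]],"hand":[7,7,7,7,7,7,7,7,7,7,7]}'
```

```text
time_s: 36.15
ee_pos: [0.5636, 0.2718, 0.0689]
eef_rot: [-90.0, 0.1, 0.0]
wrist_force: [0.8, 1.0, -0.3]
grip_width: 0.0692
time_s: 37.52
ee_pos: [0.5643, 0.2721, 0.0693]
eef_rot: [-90.0, -0.0, 89.8]
wrist_force: [0.2, -0.1, 0.9]
grip_width: 0.0699
```

```bash
python3 -m inch '{"delta_rot":[[0,0,0],[0,0,0],[0,0,0],[0,0,0],[0,0,0],[0,0,0],[0,0,0]],"travel":[[0,3,0],[0,2,0],[0,0,0],[0,0,0],[0,0,0],[0,0,0],[0,0,0]],"hand":[7,7,7,4,4,4,4]}'
```

```text
time_s: 38.4
ee_pos: [0.5646, 0.2727, 0.0199]
eef_rot: [-90.1, -0.1, 90.0]
wrist_force: [-0.3, 2.8, 4.3]
grip_width: 0.0456
```

```bash
python3 -m inch '{"delta_rot":[[0,0,0],[0,0,0],[0,0,0],[0,0,0],[0,0,0],[0,0,0],[0,0,0],[0,0,0],[0,0,0],[0,0,0],[0,0,0],[0,0,0]],"travel":[[0,-1.5,0],[0,-4,0],[0,-4,0],[0,-3.7,0],[-5.55,0,-2.28],[-5.55,0,-2.28],[-5.55,0,-2.28],[-5.55,0,-2.28],[0,0,0],[0,0,0],[0,0,0],[0,0,0]],"hand":[4,4,4,4,4,4,4,4,4,4,4,4]}'
python3 - <<'E'
from h import *
s=env.get_state();e=s['ee_pos'];print(e,s['grip_width']);zb=e[2]-.0195
draw('scene','u_sc',[(e[0],e[1],zb,zb+.05,.023),(.6555,.0505,.042,.103,.012)],(250,150,330,210))
E
```

```text
time_s: 39.9
ee_pos: [0.655, 0.0514, 0.1508]
eef_rot: [-90.0, -0.0, 90.1]
wrist_force: [0.0, -0.4, -4.4]
grip_width: 0.0451
[0.65500062 0.05142139 0.15078145] 0.04511382042212164
```

View pics/u_sc.png

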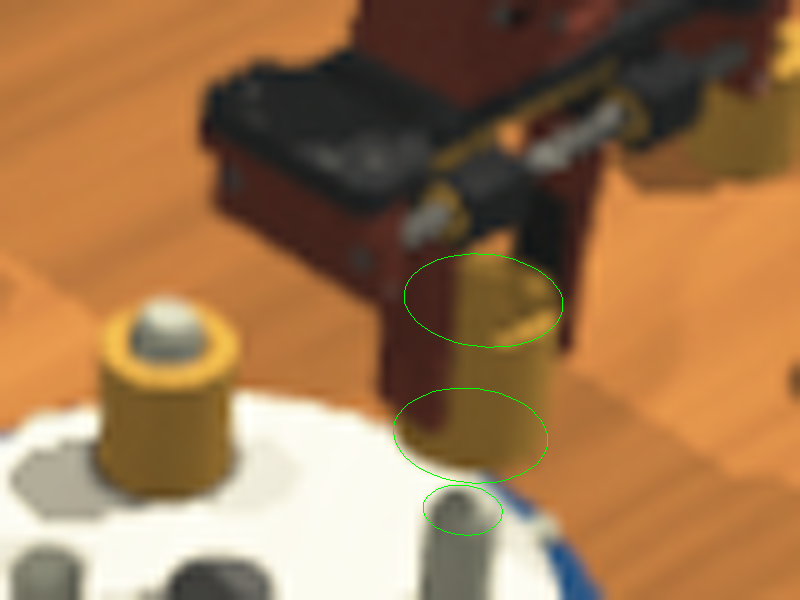

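```bash
python3 -m inch '{"delta_rot":[[0,0,0],[0,0,0],[0,0,0],[0,0,0],[0,0,0],[0,0,0]],"travel":[[-0.15,0,0.05],[0,2,0],[0,0.6,0],[0,0.5,0],[0,0.4,0],[0,0,0]],"hand":[4,4,4,4,4,4]}'
```

```text
time_s: 40.7
ee_pos: [0.6553, 0.0495, 0.1169]
eef_rot: [-90.1, -0.1, 90.1]
wrist_force: [-0.8, 3.7, 1.7]
grip_width: 0.0449
```

```bash
python3 -m inch '{"delta_rot":[[0,0,0],[0,0,0],[0,0,0],[0,0,0]],"travel":[[0.15,0,0],[0,0.4,0],[0,0.3,0],[0,0,0]],"hand":[4,4,4,4]}'
```

```text
time_s: 41.2
ee_pos: [0.6546, 0.0503, 0.1073]
eef_rot: [-89.9, -0.0, 90.0]
wrist_force: [1.5, 4.0, -6.7]
grip_width: 0.0451
```

```bash
python3 -m inch '{"delta_rot":[[0,0,0],[0,0,0],[0,0,0],[0,0,0],[0,0,0],[0,0,0]],"travel":[[0.1,0,0],[0,0.8,0],[0,0.8,0],[0,0.8,0],[0,0.8,0],[0,0,0]],"hand":[4,4,4,4,4,4]}'
```

```text
time_s: 41.95
ee_pos: [0.6542, 0.0509, 0.0752]
eef_rot: [-89.9, 0.0, 90.0]
wrist_force: [-1.2, -0.9, -3.6]
grip_width: 0.0454
```

```bash
python3 -m inch '{"delta_rot":[[0,0,0],[0,0,0],[0,0,0],[0,0,0],[0,0,0],[0,0,0]],"travel":[[0,0.8,0],[0,0.4,0],[0,0.15,0],[0,0.1,0],[0,0.1,0],[0,0,0]],"hand":[4,4,4,4,4,4]}'
```

```text
time_s: 42.7
ee_pos: [0.655, 0.0511, 0.062]
eef_rot: [-90.0, -0.0, 90.0]
wrist_force: [-2.2, 0.1, -0.2]
grip_width: 0.0455
```

```bash
python3 -m inch '{"delta_rot":[[0,0,0],[0,0,0],[0,0,0]],"travel":[[0,0.15,0],[0,0.1,0],[0,0,0]],"hand":[4,4,4]}'
```

```text
time_s: 43.08
ee_pos: [0.6551, 0.0511, 0.0619]
eef_rot: [-90.1, -0.0, 90.0]
wrist_force: [-6.9, -0.3, 9.8]
grip_width: 0.045
```

Firm contact at the bottom. Release, rise and look.

```bash
python3 -m inch '{"delta_rot":[[0,0,0],[0,0,0],[0,0,0],[0,0,0],[0,0,0],[0,0,0],[0,0,0],[0,0,0]],"travel":[[0,0,0],[0,0,0],[0,0,0],[0,-2,0],[0,-4,0],[0,-4,0],[0,-4,0],[0,0,0]],"hand":[6,6,6,6,6,6.5,7,7]}'
python3 - <<'E'
from h import *
draw('scene','v_sc',[(.655,.051,.042,.092,.023)],(210,140,350,240))
print(env.get_state()['ee_pos'])
E
```

```text
time_s: 44.08
ee_pos: [0.6566, 0.0512, 0.2054]
eef_rot: [-90.6, -0.0, 90.0]
wrist_force: [0.7, 0.2, -0.2]
grip_width: 0.0699
[0.6558405  0.05113155 0.20215863]
```

View pics/v_sc.png

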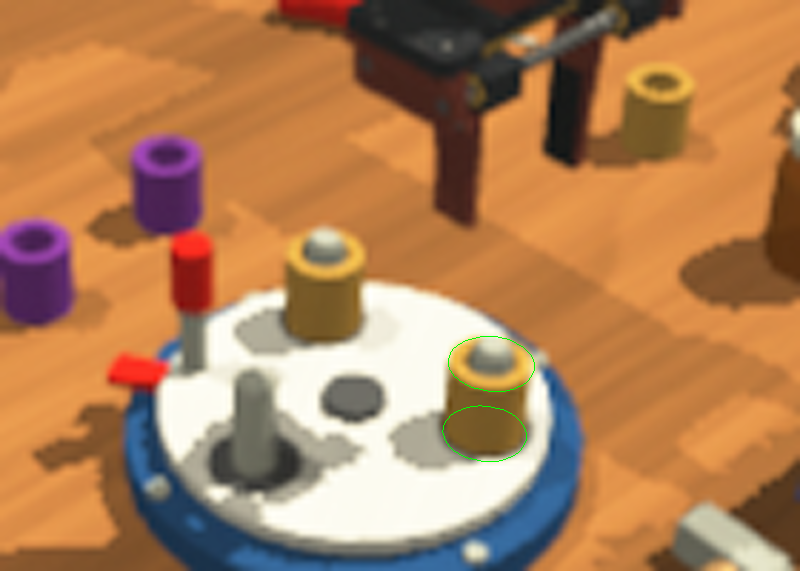

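```bash
python3 -m inch '{"delta_rot":[[0,0,0],[0,0,0],[0,0,0],[0,0,0],[0,0,0],[0,0,0],[0,0,0],[0,0,0],[0,0,0],[0,0,0],[0,0,0]],"travel":[[4.86,0,2.28],[4.86,0,2.28],[4.86,0,2.28],[4.86,0,2.28],[4.86,0,2.28],[4.86,0,2.28],[4.86,0,2.28],[0,4,0],[0,4,0],[0,0,0],[0,0,0]],"hand":[7,7,7,7,7,7,7,7,7,7,7]}'
python3 - <<'E'
from h import *
s=env.get_state();print(s['ee_pos'])
draw('scene','w_sc',[(.496,.391,0,.05,.023)],(290,120,370,180))
E
```

```text
time_s: 45.5
ee_pos: [0.4954, 0.3912, 0.1196]
eef_rot: [-90.0, -0.0, 90.0]
wrist_force: [-0.2, 0.2, 0.3]
grip_width: 0.0701
[0.4954274  0.39121712 0.11960029]
```

View pics/w_sc.png

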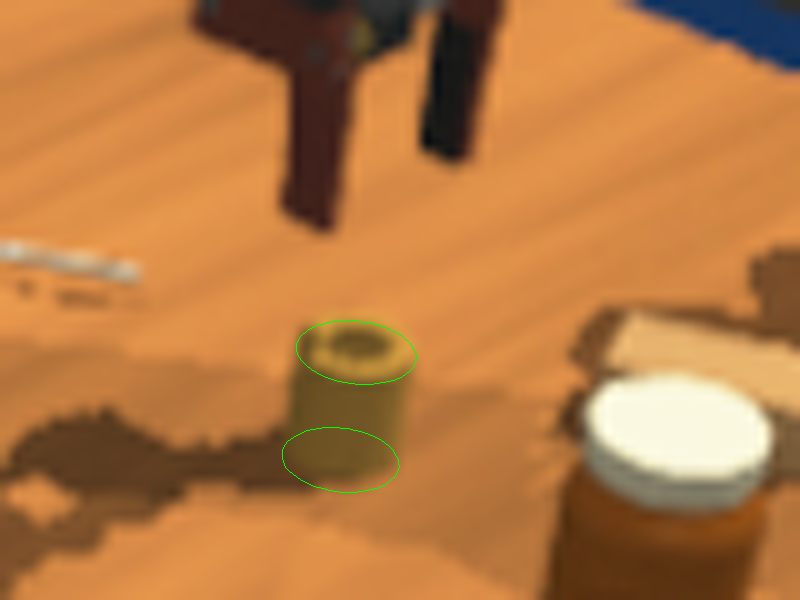

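```bash
python3 -m inch '{"delta_rot":[[0,0,0],[0,0,0],[0,0,0],[0,0,0],[0,0,0],[0,0,0],[0,0,0],[0,0,0],[0,0,0],[0,0,0],[0,0,0],[0,0,0]],"travel":[[0,4,0],[0,4,0],[0,2,0],[0,0,0],[0,0,0],[0,0,0],[0,0,0],[0,0,0],[0,0,0],[0,0,0],[0,0,0],[0,0,0]],"hand":[7,7,7,7,7,4,4,4,4,7,7,7]}'
python3 -m inch '{"delta_rot":[[0,10,0],[0,10,0],[0,10,0],[0,10,0],[0,10,0],[0,10,0],[0,10,0],[0,10,0],[0,10,0],[0,0,0],[0,0,0]],"travel":[[0,0,0],[0,0,0],[0,0,0],[0,0,0],[0,0,0],[0,0,0],[0,0,0],[0,0,0],[0,0,0],[0,0,0],[0,0,0]],"hand":[7,7,7,7,7,7,7,7,7,7,7]}'
python3 -m inch '{"delta_rot":[[0,0,0],[0,0,0],[0,0,0],[0,0,0]],"travel":[[0,0,0],[0,0,0],[0,0,0],[0,0,0]],"hand":[4,4,4,4]}'
```

```text
time_s: 47.05
ee_pos: [0.4949, 0.3908, 0.018]
eef_rot: [-89.9, 0.1, 90.0]
wrist_force: [0.6, 0.2, -0.1]
grip_width: 0.0695
time_s: 48.42
ee_pos: [0.4951, 0.3911, 0.0185]
eef_rot: [-90.0, 0.0, 0.2]
wrist_force: [-0.1, -0.1, 0.7]
grip_width: 0.0699
time_s: 48.92
ee_pos: [0.4949, 0.3913, 0.0186]
eef_rot: [-90.0, 0.0, 0.0]
wrist_force: [-1.3, 0.9, 1.3]
grip_width: 0.0458
```

```bash
python3 -m inch '{"delta_rot":[[0,0,0],[0,0,0],[0,0,0],[0,0,0],[0,0,0],[0,0,0],[0,0,0],[0,0,0],[0,0,0],[0,0,0],[0,0,0],[0,0,0]],"travel":[[0,-1.5,0],[0,-4,0],[0,-4,0],[0,-3.9,0],[1.19,0,-5.66],[1.19,0,-5.66],[1.19,0,-5.66],[1.19,0,-5.66],[1.19,0,-5.66],[1.19,0,-5.66],[1.19,0,-5.66],[1.19,0,-5.66]],"hand":[4,4,4,4,4,4,4,4,4,4,4,4]}'
python3 -m inch '{"delta_rot":[[0,0,0],[0,0,0],[0,0,0],[0,0,0]],"travel":[[0,0,0],[0,0,0],[0,0,0],[0,0,0]],"hand":[4,4,4,4]}'
python3 - <<'E'
from h import *
s=env.get_state();e=s['ee_pos'];print(e,s['grip_width']);zb=e[2]-.0186
draw('scene','x_sc',[(e[0],e[1],zb,zb+.05,.023),(.590,-.062,.042,.103,.012)],(220,160,300,220))
E
```

```text
time_s: 50.42
ee_pos: [0.5906, -0.0635, 0.1533]
eef_rot: [-90.0, -0.0, 0.0]
wrist_force: [0.8, 0.0, -3.3]
grip_width: 0.046
time_s: 50.92
ee_pos: [0.5904, -0.0602, 0.1529]
eef_rot: [-90.0, -0.0, 0.1]
wrist_force: [-0.7, 0.8, -4.3]
grip_width: 0.0458
[ 0.59044534 -0.06024942  0.1528643 ] 0.04583769291088396
```

View pics/x_sc.png

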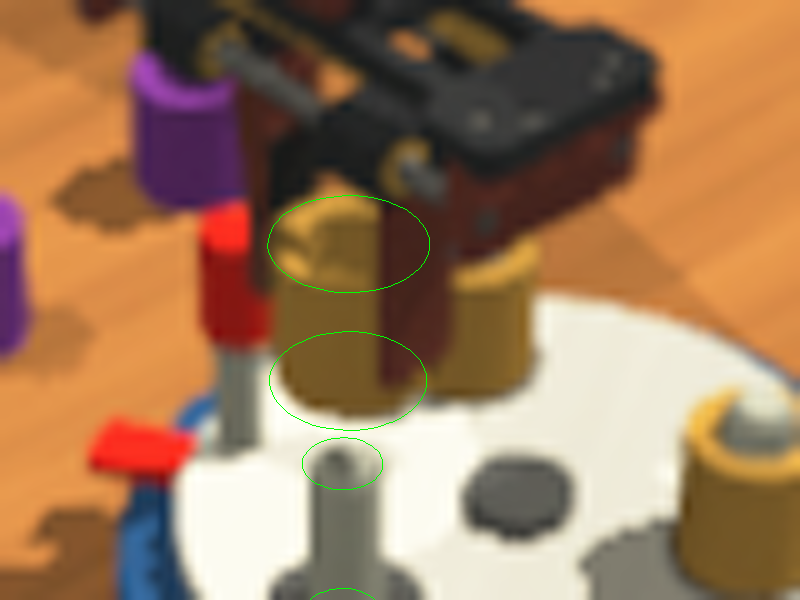

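```bash
python3 -m inch '{"delta_rot":[[0,0,0],[0,0,0],[0,0,0],[0,0,0],[0,0,0],[0,0,0]],"travel":[[0.05,0,-0.15],[0,2.2,0],[0,0.7,0],[0,0.5,0],[0,0.3,0],[0,0,0]],"hand":[4,4,4,4,4,4]}'
```

```text
time_s: 51.72
ee_pos: [0.5911, -0.063, 0.1159]
eef_rot: [-90.0, -0.0, 0.0]
wrist_force: [0.1, 0.0, -4.9]
grip_width: 0.0459
```

```bash
python3 -m inch '{"delta_rot":[[0,0,0],[0,0,0],[0,0,0],[0,0,0]],"travel":[[0,0.7,0.05],[0,0.8,0],[0,0.8,0],[0,0,0]],"hand":[4,4,4,4]}'
```

```text
time_s: 52.22
ee_pos: [0.5903, -0.0624, 0.0912]
eef_rot: [-90.0, 0.1, 0.0]
wrist_force: [-0.8, 0.2, -3.5]
grip_width: 0.0456
```

```bash
python3 -m inch '{"delta_rot":[[0,0,0],[0,0,0],[0,0,0],[0,0,0],[0,0,0],[0,0,0],[0,0,0],[0,0,0]],"travel":[[0,0.8,0],[0,0.8,0],[0,0.8,0],[0,0.4,0],[0,0.15,0],[0,0.15,0],[0,0.1,0],[0,0,0]],"hand":[4,4,4,4,4,4,4,4]}'
```

```text
time_s: 53.22
ee_pos: [0.5911, -0.0625, 0.0608]
eef_rot: [-90.0, -0.0, 0.0]
wrist_force: [0.5, -0.2, -3.6]
grip_width: 0.046
```

```bash
python3 -m inch '{"delta_rot":[[0,0,0],[0,0,0],[0,0,0]],"travel":[[0,0.15,0],[0,0.1,0],[0,0,0]],"hand":[4,4,4]}'
```

```text
time_s: 53.6
ee_pos: [0.5913, -0.0626, 0.0605]
eef_rot: [-90.0, -0.1, 0.0]
wrist_force: [-3.8, 1.2, 7.1]
grip_width: 0.0456
```

```bash
python3 -m inch '{"delta_rot":[[0,0,0],[0,0,0],[0,0,0],[0,0,0],[0,0,0],[0,0,0],[0,0,0],[0,0,0],[0,0,0],[0,0,0]],"travel":[[0,0,0],[0,0,0],[0,0,0],[0,-2,0],[0,-4,0],[0,-4,0],[0,-4,0],[-5,0,-5],[-5,0,-5],[0,0,0]],"hand":[6,6,6,6,6,6.5,6.5,6.5,6.5,6.5]}'
python3 - <<'E'
from h import *
print(env.get_state()['ee_pos'])
C=[(.655,.051,.042,.092,.023),(.525,.0493,.042,.092,.023),(.591,-.0625,.042,.092,.023),(.508,-.035,.088,.13,.012)]
draw('scene','y_sc',C,(210,150,330,240),2)
draw('top','y_top',C,(205,140,300,230),2)
E
```

```text
time_s: 54.85
ee_pos: [0.5008, -0.1535, 0.2003]
eef_rot: [-90.1, -0.1, -0.2]
wrist_force: [0.6, -0.2, 0.2]
grip_width: 0.0646
[ 0.50080754 -0.15352837  0.20034819]
```

View pics/y_sc.png

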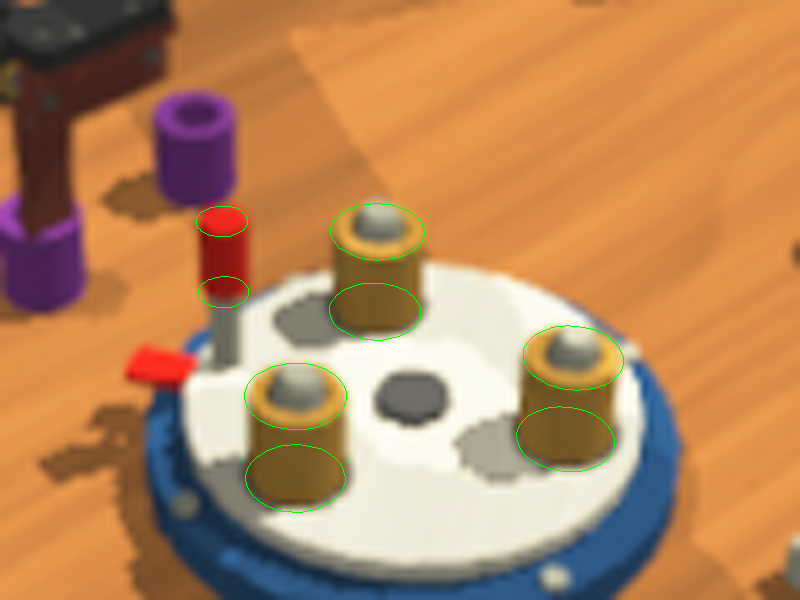

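View pics/y_top.png

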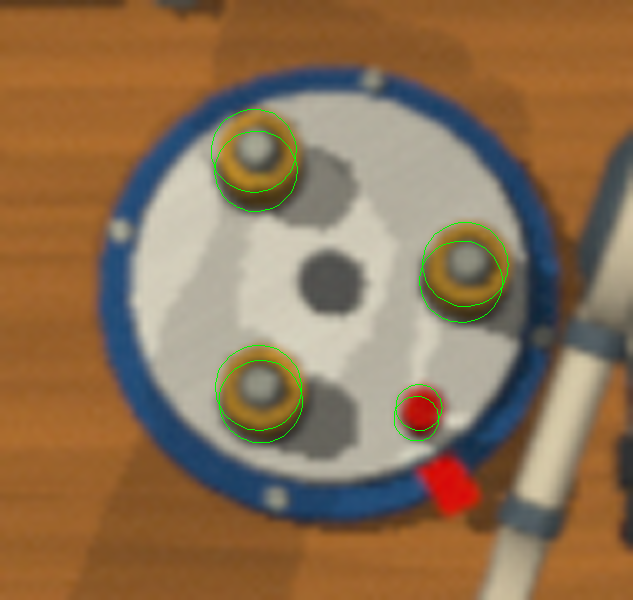

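```bash
python3 -m inch '{"delta_rot":[[0,-0.2,0],[0,0,0],[0,0,0],[0,0,0],[0,0,0],[0,0,0],[0,0,0],[0,0,0]],"travel":[[0.24,0,3.9],[0.24,0,3.9],[0.24,0,3.9],[0,3,0],[0,4,0],[0,3,0],[0,0.4,0],[0,0,0]],"hand":[6,6,6,6,6,6,6,6]}'
python3 -m inch '{"delta_rot":[[0,0,0],[0,0,0],[0,0,0],[0,0,0],[0,0,0],[0,0,0],[0,0,0]],"travel":[[0,0,0],[0,0,0],[0,0,0],[0,0,0],[0,0,0],[0,0,0],[0,0,0]],"hand":[6,5,4,3,1.8,1.8,1.8]}'
python3 - <<'E'
from h import *
shot('scene','z_sc',(210,150,330,240))
E
```

```text
time_s: 56.05
ee_pos: [0.5101, -0.0333, 0.095]
eef_rot: [-90.0, -0.0, 0.3]
wrist_force: [0.3, 0.1, 0.6]
grip_width: 0.0603
time_s: 56.92
ee_pos: [0.5085, -0.0342, 0.0942]
eef_rot: [-90.0, 0.1, 0.2]
wrist_force: [-4.7, -1.4, 2.0]
grip_width: 0.0233
```

View pics/z_sc.png

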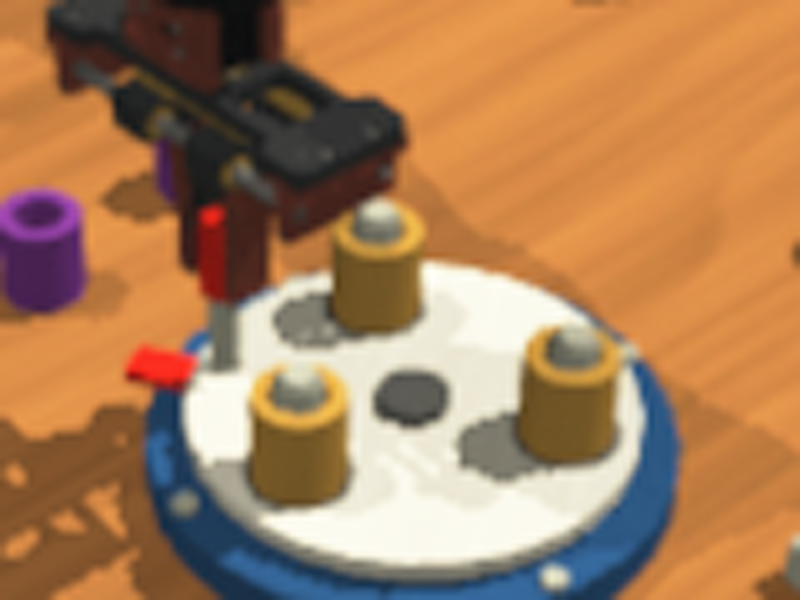

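```bash
python3 -c "
import numpy as np
t=np.radians(210.3+7.5*np.arange(49));P=np.c_[np.cos(t),np.sin(t)]*9.5
Q=np.round(P-P[0],2);d=np.diff(Q,axis=0)
for k in range(4): print('['+','.join('[%.2f,0,%.2f]'%tuple(x) for x in d[12*k:12*k+12])+']')
"
```

```text
[[0.70,0,-1.03],[0.82,0,-0.93],[0.94,0,-0.81],[1.04,0,-0.69],[1.11,0,-0.54],[1.18,0,-0.40],[1.22,0,-0.23],[1.24,0,-0.08],[1.24,0,0.09],[1.22,0,0.25],[1.17,0,0.41],[1.12,0,0.55]]
[[1.02,0,0.70],[0.93,0,0.82],[0.82,0,0.94],[0.68,0,1.04],[0.55,0,1.11],[0.39,0,1.18],[0.24,0,1.22],[0.07,0,1.24],[-0.09,0,1.24],[-0.24,0,1.22],[-0.41,0,1.17],[-0.56,0,1.12]]
[[-0.69,0,1.03],[-0.83,0,0.93],[-0.93,0,0.81],[-1.04,0,0.69],[-1.12,0,0.54],[-1.18,0,0.39],[-1.22,0,0.24],[-1.24,0,0.07],[-1.24,0,-0.08],[-1.21,0,-0.25],[-1.18,0,-0.41],[-1.11,0,-0.55]]
[[-1.03,0,-0.70],[-0.93,0,-0.82],[-0.81,0,-0.94],[-0.69,0,-1.04],[-0.54,0,-1.12],[-0.40,0,-1.18],[-0.23,0,-1.22],[-0.08,0,-1.24],[0.09,0,-1.24],[0.25,0,-1.21],[0.40,0,-1.18],[0.56,0,-1.11]]
```

```bash
python3 -m inch '{"delta_rot":[[0,0,0],[0,0,0],[0,0,0],[0,0,0],[0,0,0],[0,0,0],[0,0,0],[0,0,0],[0,0,0],[0,0,0],[0,0,0],[0,0,0]],"travel":[[0.70,0,-1.03],[0.82,0,-0.93],[0.94,0,-0.81],[1.04,0,-0.69],[1.11,0,-0.54],[1.18,0,-0.40],[1.22,0,-0.23],[1.24,0,-0.08],[1.24,0,0.09],[1.22,0,0.25],[1.17,0,0.41],[1.12,0,0.55]],"hand":[1.8,1.8,1.8,1.8,1.8,1.8,1.8,1.8,1.8,1.8,1.8,1.8]}'
python3 - <<'E'
from h import *
shot('scene','aa_sc',(210,150,330,240))
E
```

```text
time_s: 58.48
ee_pos: [0.6398, -0.0659, 0.0942]
eef_rot: [-89.9, 0.1, 0.3]
wrist_force: [-8.1, 6.7, 6.6]
grip_width: 0.0239
```

View pics/aa_sc.png

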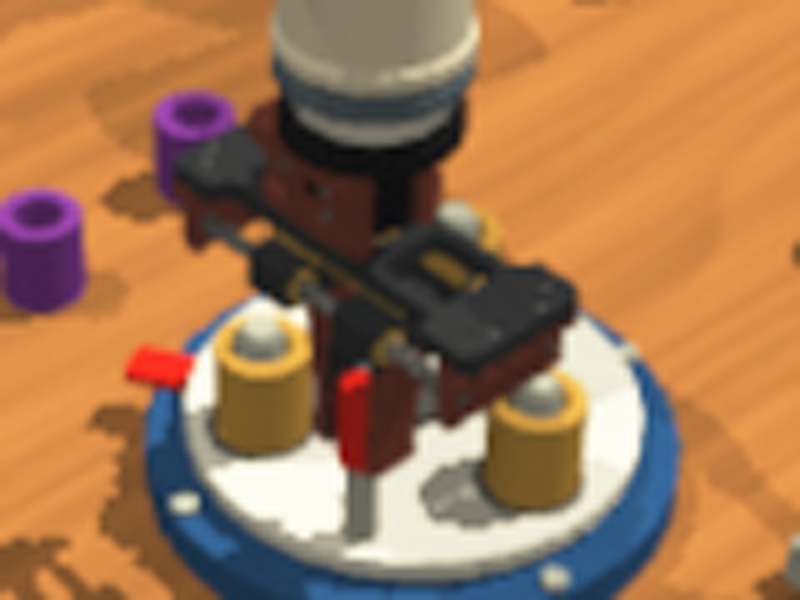

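Turning well; forces about 10 N. Continue.

```bash
python3 -m inch '{"delta_rot":[[0,0,0],[0,0,0],[0,0,0],[0,0,0],[0,0,0],[0,0,0],[0,0,0],[0,0,0],[0,0,0],[0,0,0],[0,0,0],[0,0,0]],"travel":[[1.02,0,0.70],[0.93,0,0.82],[0.82,0,0.94],[0.68,0,1.04],[0.55,0,1.11],[0.39,0,1.18],[0.24,0,1.22],[0.07,0,1.24],[-0.09,0,1.24],[-0.24,0,1.22],[-0.41,0,1.17],[-0.56,0,1.12]],"hand":[1.8,1.8,1.8,1.8,1.8,1.8,1.8,1.8,1.8,1.8,1.8,1.8]}'
python3 -c "
from h import *
print(env.get_state()['wrist_force'])"
```

```text
time_s: 60.02
ee_pos: [0.6731, 0.0606, 0.0942]
eef_rot: [-90.2, 0.1, 0.1]
wrist_force: [-6.1, -8.6, 5.3]
grip_width: 0.0233
[-6.12491852 -8.61262015  5.32617192]
```

```bash
python3 -m inch '{"delta_rot":[[0,0,0],[0,0,0],[0,0,0],[0,0,0],[0,0,0],[0,0,0],[0,0,0],[0,0,0],[0,0,0],[0,0,0],[0,0,0],[0,0,0]],"travel":[[-0.69,0,1.03],[-0.83,0,0.93],[-0.93,0,0.81],[-1.04,0,0.69],[-1.12,0,0.54],[-1.18,0,0.39],[-1.22,0,0.24],[-1.24,0,0.07],[-1.24,0,-0.08],[-1.21,0,-0.25],[-1.18,0,-0.41],[-1.11,0,-0.55]],"hand":[1.8,1.8,1.8,1.8,1.8,1.8,1.8,1.8,1.8,1.8,1.8,1.8]}'
python3 -c "
from h import *
shot('top','bb_top',(205,140,300,230))"
```

```text
time_s: 61.52
ee_pos: [0.5419, 0.097, 0.0942]
eef_rot: [-89.9, 0.0, 0.3]
wrist_force: [1.7, 4.4, 2.1]
grip_width: 0.0235
```

View pics/bb_top.png

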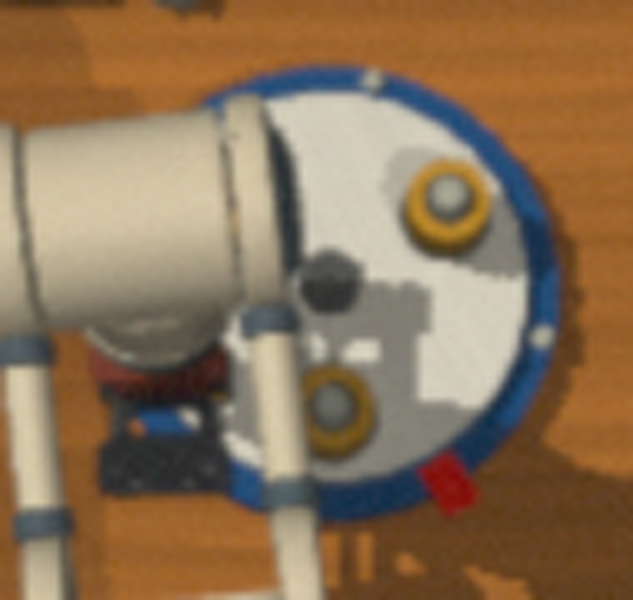

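```bash
python3 -m inch '{"delta_rot":[[0,0,0],[0,0,0],[0,0,0],[0,0,0],[0,0,0],[0,0,0],[0,0,0],[0,0,0],[0,0,0],[0,0,0],[0,0,0],[0,0,0]],"travel":[[-1.03,0,-0.70],[-0.93,0,-0.82],[-0.81,0,-0.94],[-0.69,0,-1.04],[-0.54,0,-1.12],[-0.40,0,-1.18],[-0.23,0,-1.22],[-0.08,0,-1.24],[0.09,0,-1.24],[0.25,0,-1.21],[0.40,0,-1.18],[0.56,0,-1.11]],"hand":[1.8,1.8,1.8,1.8,1.8,1.8,1.8,1.8,1.8,1.8,1.8,1.8]}'
python3 -m inch '{"delta_rot":[[0,0,0],[0,0,0],[0,0,0],[0,0,0]],"travel":[[0,0,0],[0,0,0],[0,0,0],[0,0,0]],"hand":[1.8,1.8,1.8,1.8]}'
```

```text
time_s: 63.08
ee_pos: [0.5086, -0.0345, 0.0942]
eef_rot: [-90.0, 0.1, 0.2]
wrist_force: [-2.4, 2.4, 4.7]
grip_width: 0.0234
time_s: 63.58
ee_pos: [0.5091, -0.0352, 0.0942]
eef_rot: [-90.2, 0.0, 0.2]
wrist_force: [-3.0, -5.0, 2.9]
grip_width: 0.0239
```

```bash
python3 -m inch '{"delta_rot":[[0,0,0],[0,0,0],[0,0,0],[0,0,0],[0,0,0],[0,0,0],[0,0,0],[0,0,0],[0,0,0],[0,0,0],[0,0,0],[0,0,0]],"travel":[[-0.04,0,0.06],[0,0,0],[0,0,0],[0,0,0],[0,0,0],[0,-3,0],[0,-4,0],[0,-4,0],[-4,0,-5],[-4,0,-5],[0,0,0],[0,0,0]],"hand":[1.8,1.8,4,5,6,6,6,6,6,6,6,6]}'
python3 - <<'E'
from h import *
C=[(.655,.051,.042,.092,.023),(.525,.0493,.042,.092,.023),(.591,-.0625,.042,.092,.023),(.508,-.035,.088,.13,.012),(.413,-.316,.005,.055,.023),(.488,-.325,.005,.055,.023),(.5625,-.335,.005,.055,.023)]
print(env.get_state()['ee_pos'])
draw('scene','cc_sc',C,(210,150,330,240),2)
draw('top','cc_top',C,(205,140,300,230),2)
draw('top','cc2_top',[],(130,100,400,290),1)
E
```

```text
time_s: 65.08
ee_pos: [0.4316, -0.1311, 0.2042]
eef_rot: [-90.0, -0.0, 0.2]
wrist_force: [0.1, 0.1, 0.0]
grip_width: 0.0596
[ 0.43156189 -0.13107836  0.20417427]
```

View pics/cc_sc.png

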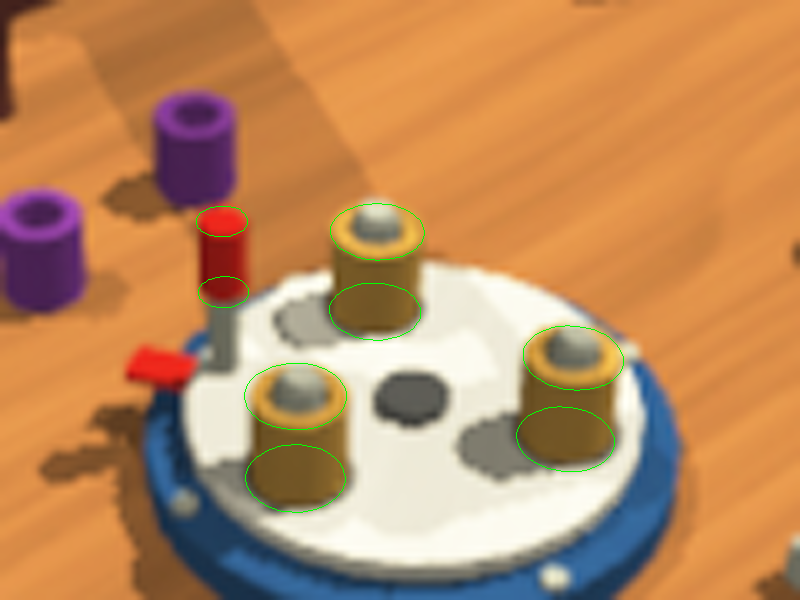

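View pics/cc_top.png

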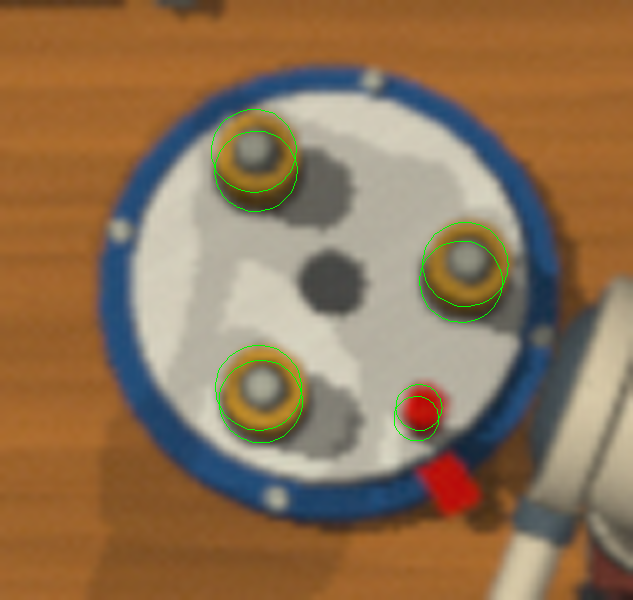

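View pics/cc2_top.png

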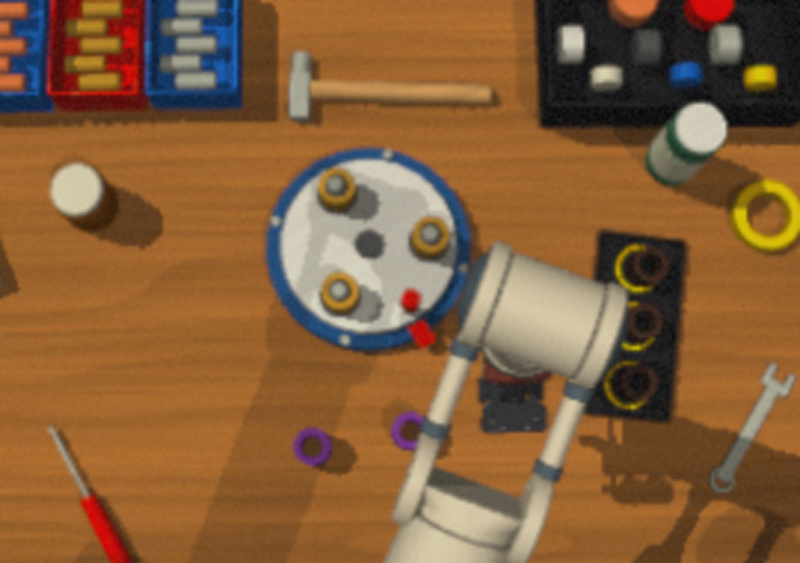

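```bash
python3 -m inch '{"delta_rot":[[0,0,0],[0,0,0],[0,0,0],[0,0,0],[0,0,0],[0,0,0],[0,0,0]],"travel":[[0,-3,3],[0,0,5],[0,0,5],[0,0,5],[0,0,5],[0,0,5],[0,0,0]],"hand":[6,6,6,6,6,6,6]}'
python3 - <<'E'
from h import *
C=[(.413,-.316,.005,.055,.023),(.488,-.325,.005,.055,.023),(.5625,-.335,.005,.055,.023)]
draw('top','dd_top',C,(320,180,370,245),3)
draw('scene','dd_sc',C,(120,200,220,275),3)
for r in env.pinpoint('top','worn1')[:6]: print(r['p'],onz('top',r['location'],.005))
E
```

```text
time_s: 66.2
ee_pos: [0.4297, 0.1522, 0.2337]
eef_rot: [-90.0, 0.1, 0.6]
wrist_force: [0.0, -1.0, 0.5]
grip_width: 0.0599
0.63 [ 0.47603159 -0.32816205  0.005     ]
0.56 [ 0.42208979 -0.32301051  0.005     ]
0.5 [ 0.56010638 -0.32705658  0.005     ]
0.46 [ 0.35930707 -0.02730454  0.005     ]
0.41 [0.33853252 0.07673385 0.005     ]
0.35 [ 0.5961427 -0.0689552  0.005    ]
```

View pics/dd_top.png

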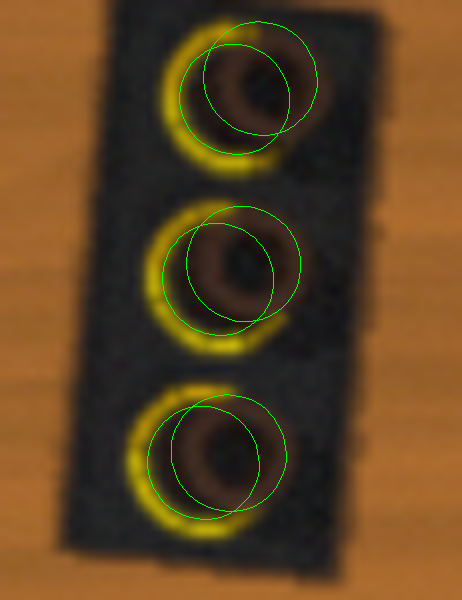

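View pics/dd_sc.png

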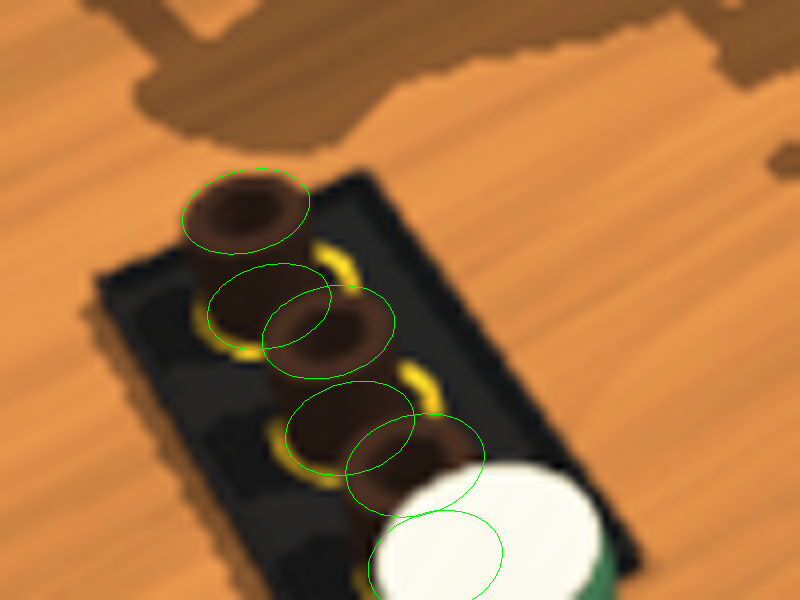

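```bash
python3 -m inch '{"delta_rot":[[0,0,0],[0,0,0],[0,0,0],[0,0,0]],"travel":[[0,0,0],[0,0,0],[0,0,0],[0,0,0]],"hand":[6,6,6,6]}'; python3 -c "
from h import *
shot('scene','ee_sc'); print(env.sign_off())"
```

```text
time_s: 67.05
ee_pos: [0.4303, 0.1487, 0.2341]
eef_rot: [-90.0, 0.0, 0.2]
wrist_force: [-0.2, -0.2, 0.0]
grip_width: 0.0602
the job is handed in; nothing more can be done
None
```

View pics/ee_sc.png

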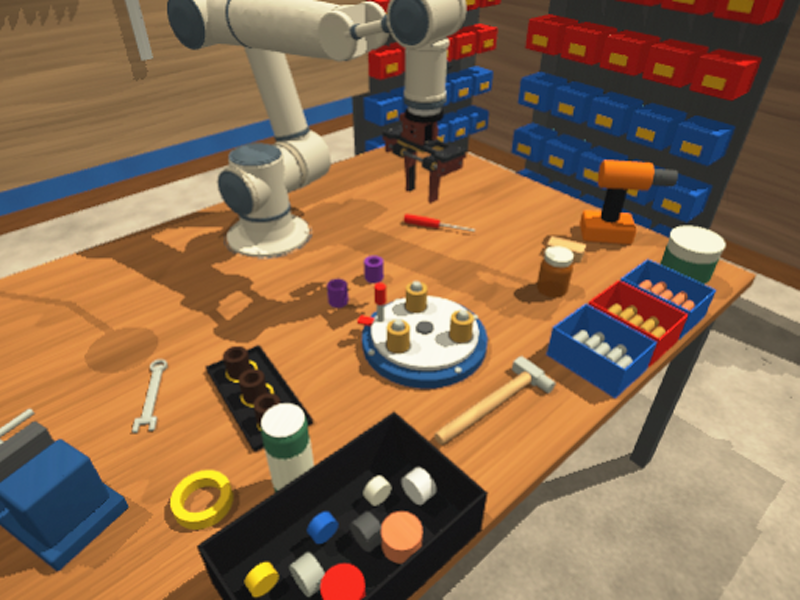

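The job is done and handed in at about 67 s. All three worn bushes stand upright on the yellow rings, and all three new brass bushes are home on the shafts. After that I turned the carrier one full turn counterclockwise, back to the red mark, and let go of everything.

- **Worn bushes:** the last pictures put them within about 1–3 mm of the ring centres. The can partly hides the one nearest it in the scene camera, but the top camera shows it clearly.
- **New bushes:** each pressed firmly against the plate as it went down, and both cameras show them home, before and after the turn.
- **Crank:** the two cameras differ slightly. The top view suggests it rests about 1–1.5 mm (just under 1°) past where it started, while the scene view shows no shift.
- **Other things on the bench:** in the last picture nothing else appears to have moved, and I saw no sign of a bush being knocked aside.
- **Odd reading:** the fingers read about 44.5–45 mm on two of the new bushes, though a bush is 46 mm across. I found no cause, and both went on normally.

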